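# Unstack the assay kit onto the bench instruments

### The job

Take the stacked kit apart from the top down, one thing at a time, and set each upright in the middle of its own instrument: the vial on the round plate of the magnetic stirrer, the jar on the pan of the scale, the square dish on the mat of the shaker, and last the metal tube block flat in the recess of the dry bath, its length along the recess. Set things down rather than dropping them, let go of everything, and do not knock over or push away the orange-capped tube or the amber bottle that stand among the instruments.

Things in the scene. Friction and masses are not known exactly. Their poses are not given: they have to be found in the camera images.
- vial: Small clear glass vial with a white cap, a cylinder 26 mm across and 45 mm tall, about 35 g; at the start on top of the stack, on the jar. Origin: centre of its underside, z up.
- jar: Squat amber jar with a flat black cap as wide as itself, a cylinder 44 mm across and 40 mm tall, about 0.1 kg; at the start stands on the dish. Origin: centre of its underside, z up.
- dish: Square white staining dish with a flat white lid, held as one piece, 58 x 58 x 36 mm, about 0.13 kg; at the start stands on the tube block. Origin: centre of its underside, x and y along its sides, z up.
- tube_block: Aluminium tube block with two rows of five dark wells, 64 mm (x) x 114 mm (y, its length) x 40 mm tall, solid, about 0.45 kg; the bottom of the stack, lying on the bench. Origin: centre of its underside, z up.
- stirrer: Flat white magnetic stirrer with a round white plate, 88 mm across, and a black knob at the front; 135 x 110 mm. The plate's flat top is 30 mm above the bench, 6 mm over the housing. Fixed to the bench. Origin: on the bench (z = 0) under the middle of the round plate; x points from the device's front (controls) to its rear, y to its left, z up.
- scale: Flat grey bench scale with a square steel pan, 90 (x) x 96 (y) mm, and a green display at the front; 145 x 110 mm. The pan's flat top is 24 mm above the bench. Fixed to the bench. Origin: on the bench (z = 0) under the middle of the pan; x points from the device's front (controls) to its rear, y to its left, z up.
- shaker: Grey shaker, still, with a black rubber mat, 98 (x) x 100 (y) mm, between two low aluminium rails, 106 mm apart, at its +y and -y edges. The mat's flat top is 40 mm above the bench, the rails' tops 44 mm. Fixed to the bench. Origin: on the bench (z = 0) under the middle of the mat; x points from the device's front (controls) to its rear, y to its left, z up.
- dry_bath: White dry bath with a dark rectangular recess, 84 mm (x) x 134 mm (y, its length) inside, controls at the front; 131 x 148 mm. The recess floor is 30 mm above the bench, its rim, 7 mm wide, at 36 mm. Fixed to the bench. Origin: on the bench (z = 0) under the middle of the recess; x points from the device's front (controls) to its rear, y to its left, z up.
- tube: Bystander: upright clear sample tube with an orange cap, 34 mm across and 74 mm tall, loose, in the midst of the instruments (two more like it stand far out on the right). Origin: centre of its underside.
- amber_bottle: Bystander: upright amber bottle with a black cap, 56 mm across and 130 mm tall, loose, on the left among the instruments. Origin: centre of its underside.
Things that resemble listed ones, but are neither listed nor needed, are in the scene too. What is shaped like the tube_block but purple or yellow is not meant.

How it is judged (in metres and radians):
On the way, in this order (a step that is already met when the one before it is completed fails the run):
1. the vial stands on the stirrer, let go (horizontal distance between vial and stirrer below 0.015 m and z of vial in the frame of stirrer between 0.025 and 0.035 m and angle between vial's own z axis and vertical below 0.1 rad and linear speed of vial below 0.03 m/s and contact force between vial and the fingers below 0.1 N), for 0.2 s.
2. the jar stands on the scale, let go (horizontal distance between jar and scale below 0.015 m and z of jar in the frame of scale between 0.019 and 0.029 m and angle between jar's own z axis and vertical below 0.1 rad and linear speed of jar below 0.03 m/s and contact force between jar and the fingers below 0.1 N), for 0.2 s.
3. the dish stands on the shaker, let go (horizontal distance between dish and shaker below 0.015 m and z of dish in the frame of shaker between 0.035 and 0.045 m and angle between dish's own z axis and vertical below 0.1 rad and linear speed of dish below 0.03 m/s and contact force between dish and the fingers below 0.1 N), for 0.2 s.
4. the tube block lies in the dry bath, let go (horizontal distance between tube_block and dry_bath below 0.014 m and z of tube_block in the frame of dry_bath between 0.025 and 0.035 m and angle between tube_block's own z axis and vertical below 0.1 rad and linear speed of tube_block below 0.03 m/s and angle between the y axis of tube_block and the y axis of dry_bath, either way round below 0.25 rad and contact force between tube_block and the fingers below 0.1 N), for 0.2 s.
At the end, for the whole second after the job is handed in: Vial on the stirrer plate, jar on the scale pan, dish on the shaker mat, each within 15 mm of the middle; tube block on the recess floor within 14 mm of its middle, its length along it within 0.25 rad. All at surface height within 5 mm, upright within 0.1 rad, at rest (horizontal distance between vial and stirrer below 0.015 m and z of vial in the frame of stirrer between 0.025 and 0.035 m and angle between each of vial, jar, dish, tube_block's own z axis and vertical below 0.1 rad and linear speed of each of vial, jar, dish, tube_block below 0.03 m/s and horizontal distance between jar and scale below 0.015 m and z of jar in the frame of scale between 0.019 and 0.029 m and horizontal distance between dish and shaker below 0.015 m and z of dish in the frame of shaker between 0.035 and 0.045 m and horizontal distance between tube_block and dry_bath below 0.014 m and z of tube_block in the frame of dry_bath between 0.025 and 0.035 m and angle between the y axis of tube_block and the y axis of dry_bath, either way round below 0.25 rad); the robot touches nothing.
It fails at once if the orange-capped tube or the amber bottle among the instruments is knocked over or pushed more than 30 mm (distance of any of tube, amber_bottle from where it was at the start of the episode above 0.03 m or angle between any of tube, amber_bottle's own z axis and vertical above 0.5 rad).
It fails at once if the vial is tipped over or dropped (free fall of some 25 mm or more) (angle between vial's own z axis and vertical above 0.7 rad or (linear speed of vial above 0.7 m/s and contact force between vial and the fingers below 0.1 N)).
It fails at once if the jar is tipped over or dropped (free fall of some 25 mm or more) (angle between jar's own z axis and vertical above 0.7 rad or (linear speed of jar above 0.7 m/s and contact force between jar and the fingers below 0.1 N)).
It fails at once if the dish is tipped over or dropped (free fall of some 25 mm or more) (angle between dish's own z axis and vertical above 0.7 rad or (linear speed of dish above 0.7 m/s and contact force between dish and the fingers below 0.1 N)).
It fails at once if the tube block is tipped over or dropped (free fall of some 25 mm or more) (angle between tube_block's own z axis and vertical above 0.7 rad or (linear speed of tube_block above 0.7 m/s and contact force between tube_block and the fingers below 0.1 N)).
It also fails if it takes over 144 s, if anything falls off the work surface, if the arm or the gripper's body presses on something with over 40 N, if the wrist force passes 120 N, or if a joint passes its speed limit or range.

### The arm

A 6-joint arm with a two-finger parallel gripper is mounted at the origin on the work surface. World frame = base frame: x ahead of the robot, y to its left, z up, the work surface at z = 0. Lengths are in m, angles in degrees, forces in N, time in s.
With the tool pointing down it reaches from about 0.3 to 0.75 m from the base axis. Payload 8.5 kg.
Tool frame: the origin (TCP) lies midway between the tips of the shut fingers; the grasp point (between the pads) lies 19 mm behind it (env.pinch_z is the z of the grasp point in the tool frame, in m); z points along the fingers, y is the line along which they close (so a half turn about z gives the same grasp; the last joint's range is limited). The gripper opens to 85 mm and grips with 20 to 120 N. Pads are 22 mm wide; open, the fingers measure 114 mm over their backs; the gripper's body (76 mm by 85 mm) begins 54 mm behind the grasp point. The pads swing forward as they close: fully open they stand 13 mm farther back than shut.
Start: joints at [-84.758, 21.807, 74.336, -0, 83.858, -12.336], TCP at [0.166, -0.524, 0.193] pointing down, gripper open.
Joint ranges: [-178.18, 178.18], [-50.72, 133.34], [12.68, 142.11], [-81.47, 261.47], [9.98, 163.14], [-165.26, 165.26]. Speed limits (degrees/s): [136.94, 136.94, 180, 180, 180, 180].

### API

Orientations are given as a 3x3 rotation matrix whose columns are the frame's x, y, z axes.
In Python, from rig import env gives the robot as it stands.
- The arm moves only by the tool arm_command, never from a script. Its argument "deltas" is a list of rows, each an object of numbers: "rx", "ry", "rz": the turn, a rotation vector about the tool's x, y, z in rad; "dx", "dy", "dz": the shift along the tool's x, y, z in m; "fingers": the finger opening in m, from 0 to 0.0854. In form: [{"rx": .., "ry": .., "rz": .., "dx": .., "dy": .., "dz": .., "fingers": ..}, ...]. A call has 1 to 12 rows; each row shifts and turns the commanded pose from where the row before left it, along the tool's axes as they then stand; what a row does not reach is not made up. A row lasts 1/10 s, in which the tool goes at most 50 mm and 8.59 degrees, less where a joint would pass 70% of its speed; a pose out of reach is approached as far as the arm can. A call is refused whole if a number of a shift passes 0.05 or a number of a turn 0.15, either way. A call with a gripper value outside its range is refused whole. The fingers move at their own pace and stop on an object; "squeeze" is the grip in N (left out, the last holds). Time passes only in rows, so rows that do not move let the fingers close. It gives the time, the measured TCP pose, the force, the opening and the grip force at its end, in the units of the state.
- env.observe(): the state, without advancing time (a new reading comes with each control period).
- env.get_image(name): name is "scene" or "top"; returns a dict with "color" (480x640x3 uint8, blue, green, red), "camera_matrix" (3x3 intrinsics, pixels), "eye" and "orientation" of the camera in the world. Camera axes: x right, y up, looking along -z (the intrinsics and any distortion apply to the point x, -y, -z); pixel columns grow to the right and rows downward; lengths in m; the calibration is good to about 2 mm. A picture is of the moment at which its call begins. There is no depth.
- env.close_job(): hands the job in; it is judged then, once.
Trained networks look in a picture, given as the dict that the camera call returned (one of the last four; its "shot" number tells which), for a name from the list of things; names that differ only in an ending like _2 or _b are one class to them, and where a whole thing is asked for, a point or a joint stands for the part that bears it (a point fixed in the world has none). Each returns a list of dicts, best first, with "p" (0 to 1); they miss things now and then, are a little off and sometimes report something else, mostly with a low value. They report only what shows in the picture. A call takes as long as a camera call. They do not tell look-alikes from the thing itself.
- env.look_for(query, picture): "box" ([left, top, right, bottom] in pixels, round what is visible of it).
- env.tip_of(query, picture): "location" ([column, row] in pixels: a listed point, or the origin of a listed thing).
The state is a dict: "time_s": time; "q": joint angles; "qvel": joint speeds; "joint_efforts": joint torques, N m; "position": TCP position; "tool_rot": TCP orientation; "ft_force": force on the tool from outside, world axes, zero at the start; "wrist_torque": the same for the moment, N m; "grip_width": finger opening in m; "gripper_force": force on a finger pad.
Only numpy, scipy, OpenCV 4.12 (cv2) and the standard library are available. Lean on these libraries where they do the work, as an engineer would, in place of code of your own. Each camera call takes 0.05 s, during which the arm holds its last target. There are 200 camera calls.

## Working session

There is one attempt and no reset: what is moved stays moved. The work goes in short steps, Python scripts to look and compute and a tool call to move; the robot and the scene stay as the last step left them, time stands still between calls to the robot, and variables do not carry over. Pictures are saved under pics/ and viewed, at most 14 in all, crops included, and the job is handed in when it is done.

Besides the shell and the picture viewer there is one more tool, called by a JSON object that holds its "fn" and its "kwargs". arm_command: Moves the arm, as the interface text tells. Its arguments: {"type":"object","properties":{"deltas":{"type":"array"},"squeeze":{"type":"number"}},"required":["deltas"]}

```bash
mkdir -p pics; ls; python3 - <<'E'
from rig import env
import cv2
for n in("scene","top"):
    im=env.get_image(n); cv2.imwrite(f"pics/{n}0.png",im["color"])
    print(n,im["camera_matrix"],im["eye"],im["orientation"],[k for k in im])
    for q in "vial jar dish tube_block stirrer scale shaker dry_bath tube amber_bottle".split():
        print(q,[([round(v) for v in d["box"]],round(d["p"],2)) for d in env.look_for(q,im)][:4],[([round(v) for v in d["location"]],round(d["p"],2)) for d in env.tip_of(q,im)][:4])
s=env.observe();print(s["position"],s["tool_rot"],s["time_s"],env.pinch_z)
E
```

```text
pics
scene [[488.32106509   0.         318.2685063 ]
 [  0.         488.32106509 233.3320827 ]
 [  0.           0.           1.        ]] [1.07316854 0.31810274 0.67836579] [[-0.35569465 -0.60537488  0.71204113]
 [ 0.93459886 -0.23243901  0.26925281]
 [ 0.00250725  0.76124462  0.64845998]] ['color', 'camera_matrix', 'eye', 'orientation', 'shot']
vial [([418, 225, 442, 254], 0.79), ([229, 293, 250, 333], 0.64)] [([427, 248], 0.82)]
jar [([414, 242, 437, 275], 0.85)] [([425, 264], 0.7)]
dish [([404, 260, 445, 294], 0.92)] [([419, 280], 0.72)]
tube_block [([375, 369, 466, 460], 0.8), ([383, 261, 457, 315], 0.73), ([477, 292, 562, 339], 0.69), ([409, 207, 444, 252], 0.62)] [([417, 293], 0.97), ([415, 417], 0.95), ([515, 320], 0.66)]
stirrer [([127, 201, 211, 255], 0.79)] [([164, 234], 0.91)]
scale [([277, 317, 360, 404], 0.97)] [([318, 372], 0.68), ([424, 249], 0.51)]
shaker [([106, 269, 216, 346], 0.61)] [([157, 314], 0.9)]
dry_bath [([229, 290, 249, 333], 0.74), ([234, 226, 333, 297], 0.61)] [([277, 268], 0.81)]
tube [([226, 291, 250, 334], 0.72)] [([243, 326], 0.83)]
amber_bottle [([4
[... 814 characters left out ...]
0.73)]
stirrer [([446, 228, 507, 295], 0.75), ([201, 242, 259, 280], 0.47)] [([477, 257], 0.91)]
scale [([258, 133, 317, 203], 0.93), ([315, 220, 382, 289], 0.71)] [([284, 161], 0.77), ([232, 260], 0.35)]
shaker [([389, 133, 457, 211], 0.58)] [([422, 169], 0.72), ([165, 204], 0.29)]
dry_bath [([318, 219, 385, 288], 0.98)] [([352, 248], 0.77)]
tube [([346, 163, 363, 187], 0.61), ([144, 183, 176, 216], 0.55)] [([353, 181], 0.87)]
amber_bottle [([145, 184, 174, 214], 0.78)] [([168, 202], 0.58)]
[ 0.16610357 -0.52429527  0.19283317] [[ 9.53297065e-01  3.02034279e-01  2.16614943e-05]
 [ 3.02034279e-01 -9.53297065e-01 -3.32461045e-06]
 [ 1.96456926e-05  9.71185519e-06 -1.00000000e+00]] 2.1 -0.0187
```

View pics/scene0.png

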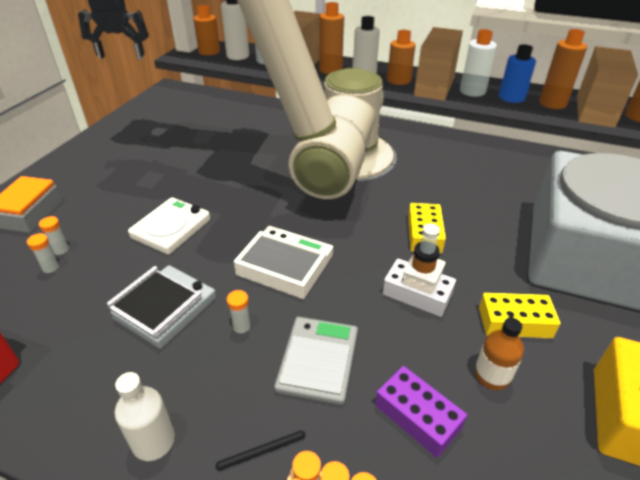

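View pics/top0.png

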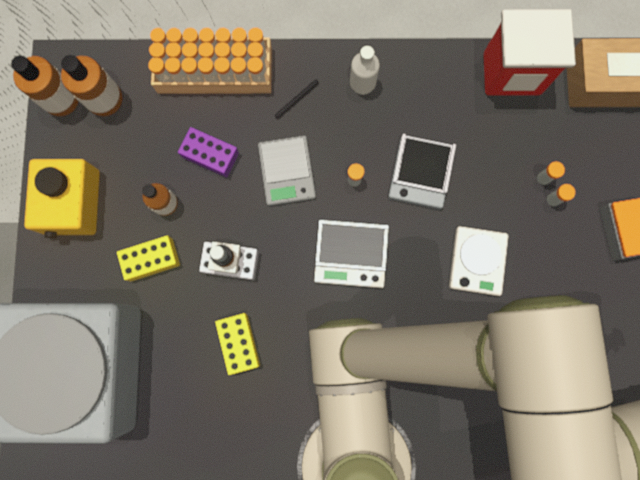

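The stack shows at scene (420,270) and top (228,258). From the top down it is vial (430,235), jar (426,260), dish (420,280) and grey block (418,293).

- **Could be taken for the block:** yellow at scene (427,225) and (518,315), and purple at (420,410). I choose the aluminium one under the stack.
- **Could be taken for the vial:** the white bottle at (145,415) and the orange-capped tube at (238,310). I choose the one on top of the stack.

Next is a close crop to check this.

```bash
python3 - <<'E'
import cv2,numpy as np
s=cv2.imread("pics/scene0.png");t=cv2.imread("pics/top0.png")
r=lambda a,f:cv2.resize(a,None,fx=f,fy=f,interpolation=cv2.INTER_CUBIC)
a=r(s[215:325,370:470],4)[:300*2]; b=r(t[225:295,190:270],5)
o=np.zeros((450,800,3),np.uint8); o[:440,:400]=a; o[:350,400:800]=b
cv2.imwrite("pics/crop1.png",o)
cv2.imwrite("pics/crop2.png",r(t[125:305,250:515],3))
E
```

```text
(no output)
```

View pics/crop1.png

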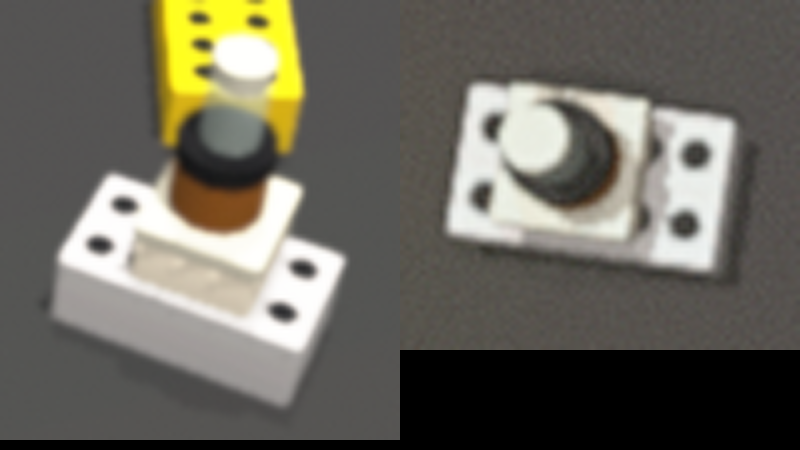

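View pics/crop2.png

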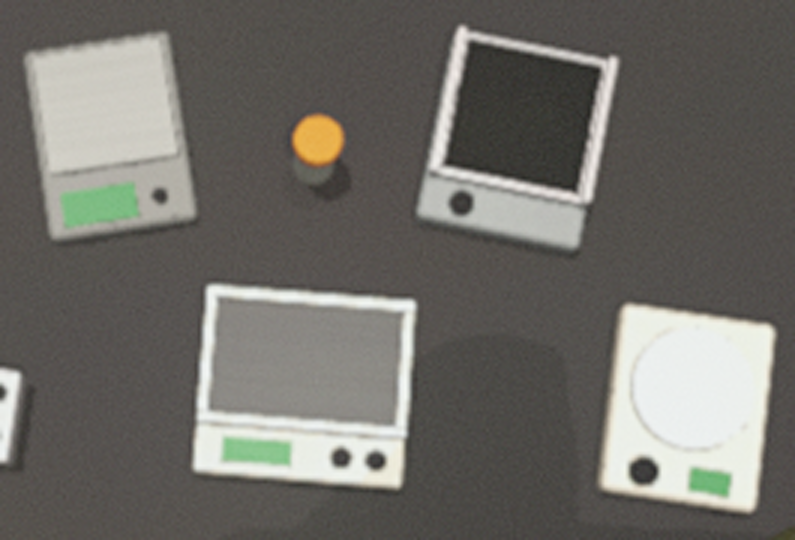

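The crop confirms the stack, and the block is the aluminium-grey one. Corners are readable in the top crops. Now I turn them into positions and check the sizes.

```bash
cat > h.py <<'E'
import numpy as np
from rig import env
import cv2
def ray(im,p):
    K=im["camera_matrix"];d=np.array([(p[0]-K[0,2])/K[0,0],-(p[1]-K[1,2])/K[1,1],-1.]);return np.array(im["orientation"])@d
def onz(im,p,z):
    e=np.array(im["eye"]);d=ray(im,p);return (e+d*(z-e[2])/d[2])[:2]
def proj(im,X):
    c=np.array(im["orientation"]).T@(np.array(X)-im["eye"]);K=im["camera_matrix"]
    return np.array([K[0,2]+K[0,0]*c[0]/-c[2],K[1,2]-K[1,1]*c[1]/-c[2]])
E
python3 - <<'E'
from h import *
im=env.get_image("top");sc=env.get_image("scene")
def quad(n,C,s,off,z):
    P=np.array([onz(im,(np.array(c)+.5)/s-.5+off,z) for c in C])
    c=P.mean(0);e=np.roll(P,-1,0)-P
    a=(e[0]-e[2]);b=(e[1]-e[3])
    print(n,c.round(4),"sides mm",(np.linalg.norm(e,axis=1)*1e3).round(),"ang0 %.1f ang1 %.1f"%(np.degrees(np.arctan2(a[1],a[0])),np.degrees(np.arctan2(b[1],b[0]))),"scene px",proj(sc,[*c,z]).round())
o1=np.array([190-80,225]);o2=np.array([250,125])
quad("block",[(470,85),(738,120),(718,272),(447,235)],5,o1,.04)
quad("dish",[(510,83),(648,98),(635,240),(492,222)],5,o1,.076)
quad("pan",[(28,55),(167,35),(180,153),(52,172)],3,o2,.024)
quad("mat",[(470,38),(607,65),(580,193),(445,165)],3,o2,.04)
quad("rim",[(208,286),(415,300),(405,435),(195,422)],3,o2,.036)
def pt(n,c,s,off,z):
    c=onz(im,(np.array(c)+.5)/s-.5+off,z);print(n,c.round(4),"scene px",proj(sc,[*c,z]).round())
pt("vialtop",(536,137),5,o1,.161)
pt("stirrer",(692,388),3,o2,.03)
pt("tubetop",(318,139),3,o2,.074)
print("bottle cap",onz(im,(152,190),.13))
E
```

```text
block [0.423  0.2709] sides mm [116.  65. 116.  65.] ang0 -97.5 ang1 173.4 scene px [420. 278.]
dish [0.426  0.2741] sides mm [58. 59. 60. 58.] ang0 -96.6 ang1 175.3 scene px [424. 265.]
pan [0.6489 0.1535] sides mm [104.  90.  95.  91.] ang0 -81.4 ang1 -170.7 scene px [315. 362.]
mat [ 0.6356 -0.1505] sides mm [101.  98.  98.  97.] ang0 -101.9 ang1 167.6 scene px [156. 298.]
rim [0.4569 0.0089] sides mm [148.  97. 149.  98.] ang0 -93.7 ang1 174.9 scene px [281. 256.]
vialtop [0.4249 0.273 ] scene px [431. 228.]
stirrer [ 0.4383 -0.2657] scene px [166. 221.]
tubetop [0.6085 0.0011] scene px [238. 297.]
bottle cap [0.55411316 0.41279592]
```

Sizes and scene reprojections agree with the specified dimensions. First I rise and turn so that the tool y points at about -7°, which lies across the block.

{"fn": "arm_command", "kwargs": {"deltas": [{"dz":-0.03,"fingers":0.085},{"dz":-0.03},{"rz":-0.1425},{"rz":-0.1425},{"rz":-0.1425},{"rz":-0.1425},{"rz":-0.1425},{"rz":-0.1425},{"rz":-0.1425},{"rz":-0.1425},{},{}], "squeeze": 25}}

```text
invalid input
```

```bash
cat > to.py <<'E'
import sys;from h import *
s=env.observe();R=np.array(s["tool_rot"]);p=np.array(s["position"])
print("t",s["time_s"],"pos",p.round(4),"yaw_y %.1f"%np.degrees(np.arctan2(R[1,1],R[0,1])),"w %.4f f %.1f"%(s["grip_width"],s["gripper_force"]),"ft",np.round(s["ft_force"],1),"q",np.round(s["q"]))
if len(sys.argv)>3: print("tool delta",(R.T@(np.array([float(a) for a in sys.argv[1:4]])-p)).round(4))
E
python3 to.py 0.425 0.273 0.25
```

```text
t 2.2 pos [ 0.1661 -0.5243  0.1928] yaw_y -72.4 w 0.0853 f 0.0 ft [-0.5 -0.4 -0.5] q [-85.  22.  74.   0.  84. -12.]
tool delta [ 0.4876 -0.6819 -0.0572]
```

{"fn": "arm_command", "kwargs": {"deltas": [{"rx":0,"ry":0,"rz":0,"dx":0,"dy":0,"dz":-0.03,"fingers":0.085},{"rx":0,"ry":0,"rz":0,"dx":0,"dy":0,"dz":-0.03,"fingers":0.085},{"rx":0,"ry":0,"rz":-0.1425,"dx":0,"dy":0,"dz":0,"fingers":0.085},{"rx":0,"ry":0,"rz":-0.1425,"dx":0,"dy":0,"dz":0,"fingers":0.085},{"rx":0,"ry":0,"rz":-0.1425,"dx":0,"dy":0,"dz":0,"fingers":0.085},{"rx":0,"ry":0,"rz":-0.1425,"dx":0,"dy":0,"dz":0,"fingers":0.085},{"rx":0,"ry":0,"rz":-0.1425,"dx":0,"dy":0,"dz":0,"fingers":0.085},{"rx":0,"ry":0,"rz":-0.1425,"dx":0,"dy":0,"dz":0,"fingers":0.085},{"rx":0,"ry":0,"rz":-0.1425,"dx":0,"dy":0,"dz":0,"fingers":0.085},{"rx":0,"ry":0,"rz":-0.1425,"dx":0,"dy":0,"dz":0,"fingers":0.085}], "squeeze": 25}}

```text
time_s: 3.2
position: [0.1661, -0.5243, 0.2528]
tool_rot: [[0.118, 0.993, -0.0], [0.993, -0.118, 0.0], [0.0, -0.0, -1.0]]
ft_force: [-0.3, 0.2, -0.1]
grip_width: 0.0848
gripper_force: 0.0
```

```bash
python3 to.py 0.425 0.273 0.25
```

```text
t 3.2 pos [ 0.1661 -0.5243  0.2528] yaw_y -6.8 w 0.0848 f 0.0 ft [-0.3  0.2 -0.1] q [-85.  20.  68.  -0.  93. -78.]
tool delta [0.8222 0.1632 0.0029]
```

{"fn": "arm_command", "kwargs": {"deltas": [{"rx":0,"ry":0,"rz":0,"dx":0.02,"dy":0.02,"dz":0,"fingers":0.085},{"rx":0,"ry":0,"rz":0,"dx":0.04,"dy":0.02,"dz":0,"fingers":0.085},{"rx":0,"ry":0,"rz":0,"dx":0.04,"dy":0.02,"dz":0,"fingers":0.085},{"rx":0,"ry":0,"rz":0,"dx":0.04,"dy":0.02,"dz":0,"fingers":0.085},{"rx":0,"ry":0,"rz":0,"dx":0.04,"dy":0.02,"dz":0,"fingers":0.085},{"rx":0,"ry":0,"rz":0,"dx":0.04,"dy":0.02,"dz":0,"fingers":0.085},{"rx":0,"ry":0,"rz":0,"dx":0.04,"dy":0.02,"dz":0,"fingers":0.085},{"rx":0,"ry":0,"rz":0,"dx":0.04,"dy":0.02,"dz":0,"fingers":0.085},{"rx":0,"ry":0,"rz":0,"dx":0.04,"dy":0,"dz":0,"fingers":0.085},{"rx":0,"ry":0,"rz":0,"dx":0.04,"dy":0,"dz":0,"fingers":0.085},{"rx":0,"ry":0,"rz":0,"dx":0.04,"dy":0,"dz":0,"fingers":0.085},{"rx":0,"ry":0,"rz":0,"dx":0.04,"dy":0,"dz":0,"fingers":0.085}]}}

```text
time_s: 4.4
position: [0.3817, -0.086, 0.253]
tool_rot: [[0.124, 0.992, 0.001], [0.992, -0.124, -0.0], [-0.0, 0.001, -1.0]]
ft_force: [1.7, -0.0, 1.2]
grip_width: 0.0849
gripper_force: 0.0
```

{"fn": "arm_command", "kwargs": {"deltas": [{"rx":0,"ry":0,"rz":0,"dx":0.04,"dy":0,"dz":0,"fingers":0.085},{"rx":0,"ry":0,"rz":0,"dx":0.04,"dy":0,"dz":0,"fingers":0.085},{"rx":0,"ry":0,"rz":0,"dx":0.04,"dy":0,"dz":0,"fingers":0.085},{"rx":0,"ry":0,"rz":0,"dx":0.04,"dy":0,"dz":0,"fingers":0.085},{"rx":0,"ry":0,"rz":0,"dx":0.04,"dy":0,"dz":0,"fingers":0.085},{"rx":0,"ry":0,"rz":0,"dx":0.04,"dy":0,"dz":0,"fingers":0.085},{"rx":0,"ry":0,"rz":0,"dx":0.04,"dy":0,"dz":0,"fingers":0.085},{"rx":0,"ry":0,"rz":0,"dx":0.04,"dy":0,"dz":0,"fingers":0.085},{"rx":0,"ry":0,"rz":0,"dx":0.03,"dy":0,"dz":0,"fingers":0.085},{"rx":0,"ry":0,"rz":0,"dx":0,"dy":0,"dz":0,"fingers":0.085},{"rx":0,"ry":0,"rz":0,"dx":0,"dy":0,"dz":0,"fingers":0.085}]}}

```text
time_s: 5.5
position: [0.4249, 0.2599, 0.2526]
tool_rot: [[0.122, 0.992, -0.0], [0.992, -0.122, -0.0], [-0.0, -0.0, -1.0]]
ft_force: [0.1, -0.7, -0.1]
grip_width: 0.0844
gripper_force: 0.0
```

```bash
python3 to.py 0.425 0.273 0.126; python3 - <<'E'
from h import *
im=env.get_image("scene");t=env.get_image("top")
a=cv2.resize(im["color"][110:330,340:540],None,fx=2,fy=2,interpolation=3);b=cv2.resize(t["color"][170:390,150:350],None,fx=2,fy=2,interpolation=3)
cv2.imwrite("pics/a.png",np.hstack([a,b]))
E
```

```text
t 5.5 pos [0.4249 0.2599 0.2526] yaw_y -7.0 w 0.0844 f 0.0 ft [ 0.1 -0.7 -0.1] q [18. 14. 75. -0. 90. 25.]
tool delta [ 0.0131 -0.0014  0.1266]
```

View pics/a.png

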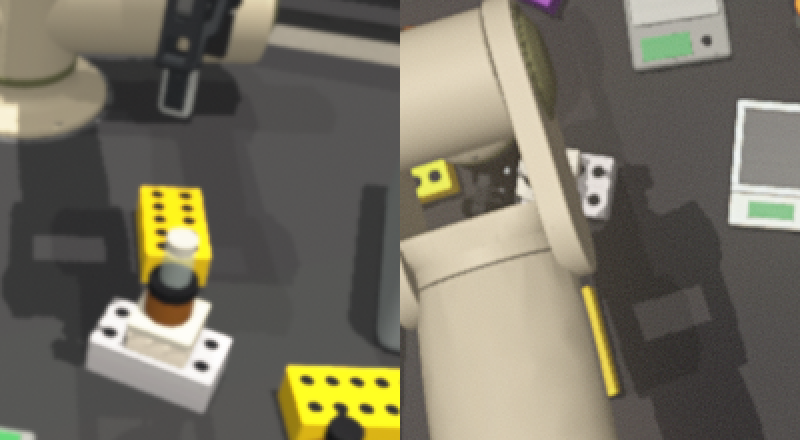

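{"fn": "arm_command", "kwargs": {"deltas": [{"rx":0,"ry":0,"rz":0,"dx":0.013,"dy":-0.001,"dz":0,"fingers":0.085},{"rx":0,"ry":0,"rz":0,"dx":0,"dy":0,"dz":0.03,"fingers":0.085},{"rx":0,"ry":0,"rz":0,"dx":0,"dy":0,"dz":0.03,"fingers":0.085},{"rx":0,"ry":0,"rz":0,"dx":0,"dy":0,"dz":0.03,"fingers":0.085},{"rx":0,"ry":0,"rz":0,"dx":0,"dy":0,"dz":0.02,"fingers":0.085},{"rx":0,"ry":0,"rz":0,"dx":0,"dy":0,"dz":0.016,"fingers":0.085},{"rx":0,"ry":0,"rz":0,"dx":0,"dy":0,"dz":0,"fingers":0.065},{"rx":0,"ry":0,"rz":0,"dx":0,"dy":0,"dz":0,"fingers":0.045},{"rx":0,"ry":0,"rz":0,"dx":0,"dy":0,"dz":0,"fingers":0.04},{"rx":0,"ry":0,"rz":0,"dx":0,"dy":0,"dz":0,"fingers":0.035},{"rx":0,"ry":0,"rz":0,"dx":0,"dy":0,"dz":0,"fingers":0.032},{"rx":0,"ry":0,"rz":0,"dx":0,"dy":0,"dz":0,"fingers":0.032}]}}

```text
time_s: 6.8
position: [0.4258, 0.2728, 0.1272]
tool_rot: [[0.124, 0.992, 0.001], [0.992, -0.124, 0.0], [0.0, 0.001, -1.0]]
ft_force: [0.3, 0.6, -0.1]
grip_width: 0.032
gripper_force: 0.0
```

```bash
python3 to.py 0.425 0.273 0.126; python3 - <<'E'
from h import *
im=env.get_image("scene")
print(env.observe()["grip_width"])
cv2.imwrite("pics/b.png",cv2.resize(im["color"][170:320,340:500],None,fx=4,fy=4,interpolation=3))
E
```

```text
t 6.8 pos [0.4258 0.2728 0.1272] yaw_y -7.1 w 0.0320 f 0.0 ft [ 0.3  0.6 -0.1] q [19. 21. 88. -0. 72. 26.]
tool delta [ 0.0002 -0.0008  0.0012]
0.03216607867853258
```

View pics/b.png

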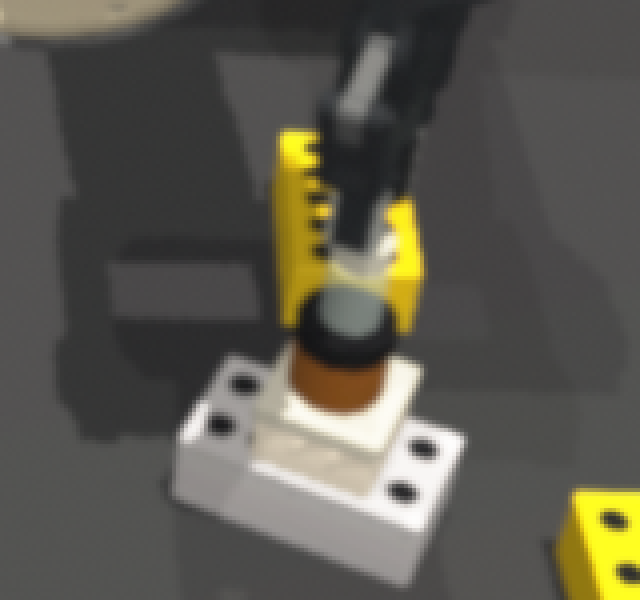

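```bash
python3 - <<'E'
from h import *
im=env.get_image("scene")
for z in(.116,.127,.132,.14,.15,.161): print(z,[((proj(im,[x,.2725,z])-[340,170])*4).round() for x in(.425,.444,.449)])
E
```

```text
0.116 [array([348., 312.]), array([339., 340.]), array([336., 348.])]
0.127 [array([351., 293.]), array([342., 321.]), array([340., 328.])]
0.132 [array([353., 284.]), array([344., 312.]), array([342., 319.])]
0.14 [array([356., 270.]), array([347., 298.]), array([345., 305.])]
0.15 [array([360., 251.]), array([351., 279.]), array([348., 287.])]
0.161 [array([364., 231.]), array([355., 259.]), array([352., 267.])]
```

```bash
python3 - <<'E'
from h import *
im=env.get_image("scene")
for z in(.25,.265,.28,.295): print(z,[((proj(im,[x,.26,z])-[340,110])*2).round() for x in(.467,.475,.48)])
c=im["color"][170:320,340:500]
a=cv2.resize(c[30:100,50:130],None,fx=8,fy=8,interpolation=3)
a=np.clip(a.astype(float)*1.6,0,255).astype(np.uint8)
cv2.imwrite("pics/c.png",a)
E
```

```text
0.25 [array([172., 173.]), array([170., 179.]), array([169., 183.])]
0.265 [array([175., 157.]), array([173., 163.]), array([172., 167.])]
0.28 [array([178., 140.]), array([176., 146.]), array([175., 149.])]
0.295 [array([182., 122.]), array([179., 128.]), array([178., 132.])]
```

View pics/c.png

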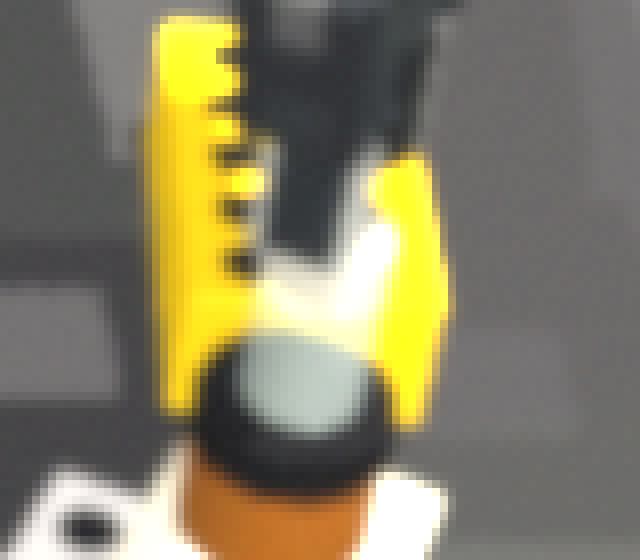

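```bash
python3 - <<'E'
from h import *
im=env.get_image("scene")
d=np.array([.302,-.953,0])*.0475
for z in(.193,.206,.22,.235): print(z,proj(im,[.166,-.524,z]+d).round(),proj(im,[.166,-.524,z]-d).round())
s=cv2.imread("pics/scene0.png")
cv2.imwrite("pics/d.png",cv2.resize(s[0:90,60:180],None,fx=6,fy=6,interpolation=3))
E
```

```text
0.193 [108.  78.] [146.  79.]
0.206 [106.  73.] [145.  74.]
0.22 [105.  68.] [143.  69.]
0.235 [103.  61.] [142.  62.]
```

View pics/d.png

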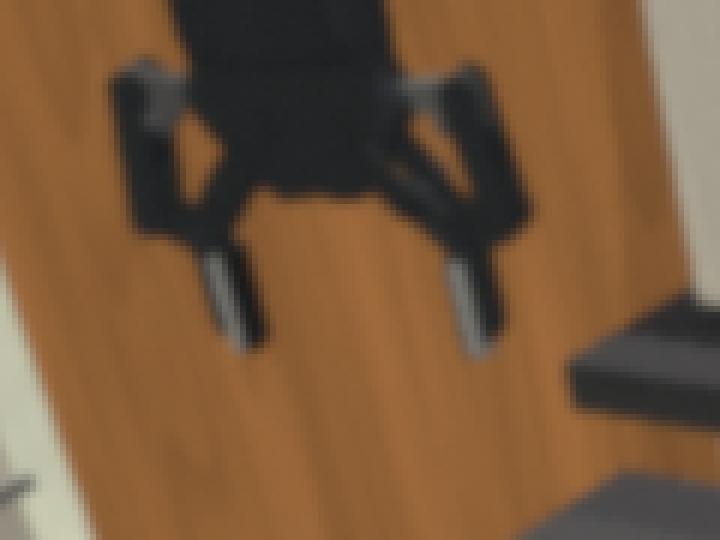

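The view shows the finger tips about 30 mm higher than the reported TCP implies (scene row 58 at the start, where about row 73 was expected). I open clear of the jar's width, descend in steps and look again.

{"fn": "arm_command", "kwargs": {"deltas": [{"rx":0,"ry":0,"rz":0,"dx":0,"dy":0,"dz":0,"fingers":0.07},{"rx":0,"ry":0,"rz":0,"dx":0,"dy":0,"dz":0,"fingers":0.07},{"rx":0,"ry":0,"rz":0,"dx":0,"dy":0,"dz":0,"fingers":0.07},{"rx":0,"ry":0,"rz":0,"dx":0,"dy":0,"dz":0,"fingers":0.07},{"rx":0,"ry":0,"rz":0,"dx":0,"dy":0,"dz":0.005,"fingers":0.07},{"rx":0,"ry":0,"rz":0,"dx":0,"dy":0,"dz":0.005,"fingers":0.07},{"rx":0,"ry":0,"rz":0,"dx":0,"dy":0,"dz":0.005,"fingers":0.07},{"rx":0,"ry":0,"rz":0,"dx":0,"dy":0,"dz":0.005,"fingers":0.07},{"rx":0,"ry":0,"rz":0,"dx":0,"dy":0,"dz":0,"fingers":0.07}]}}

```text
time_s: 7.9
position: [0.4253, 0.2726, 0.106]
tool_rot: [[0.124, 0.992, -0.002], [0.992, -0.124, -0.001], [-0.001, -0.001, -1.0]]
ft_force: [-0.9, -0.7, -0.1]
grip_width: 0.0702
gripper_force: 0.0
```

```bash
python3 to.py; python3 - <<'E'
from h import *
im=env.get_image("scene")
for z in(.116,.126,.136,.146,.156): print(z,[((proj(im,[x,.2725,z])-[380,180])*7).round() for x in(.425,.462,.468)])
cv2.imwrite("pics/e.png",cv2.resize(im["color"][180:262,380:480],None,fx=7,fy=7,interpolation=3))
E
```

```text
t 7.9 pos [0.4253 0.2726 0.106 ] yaw_y -7.1 w 0.0702 f 0.0 ft [-0.9 -0.7 -0.1] q [19. 22. 89.  0. 68. 26.]
0.116 [array([328., 476.]), array([298., 573.]), array([292., 590.])]
0.126 [array([334., 445.]), array([304., 543.]), array([298., 559.])]
0.136 [array([340., 414.]), array([310., 511.]), array([304., 528.])]
0.146 [array([347., 383.]), array([316., 480.]), array([311., 496.])]
0.156 [array([353., 351.]), array([322., 448.]), array([317., 464.])]
```

View pics/e.png

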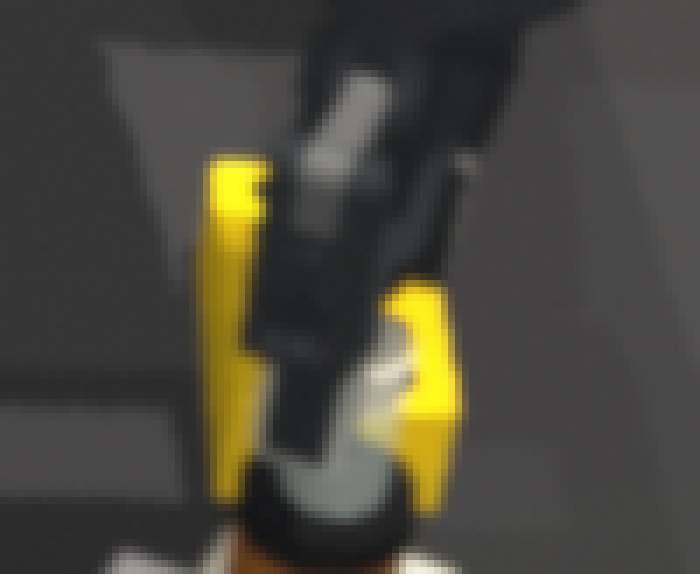

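{"fn": "arm_command", "kwargs": {"deltas": [{"rx":0,"ry":0,"rz":0,"dx":0,"dy":0,"dz":0.005,"fingers":0.07},{"rx":0,"ry":0,"rz":0,"dx":0,"dy":0,"dz":0.005,"fingers":0.07},{"rx":0,"ry":0,"rz":0,"dx":0,"dy":0,"dz":0.005,"fingers":0.07},{"rx":0,"ry":0,"rz":0,"dx":0,"dy":0,"dz":0.002,"fingers":0.05},{"rx":0,"ry":0,"rz":0,"dx":0,"dy":0,"dz":0,"fingers":0.036},{"rx":0,"ry":0,"rz":0,"dx":0,"dy":0,"dz":0,"fingers":0.032},{"rx":0,"ry":0,"rz":0,"dx":0,"dy":0,"dz":0,"fingers":0.03},{"rx":0,"ry":0,"rz":0,"dx":0,"dy":0,"dz":0,"fingers":0.028},{"rx":0,"ry":0,"rz":0,"dx":0,"dy":0,"dz":0,"fingers":0.026},{"rx":0,"ry":0,"rz":0,"dx":0,"dy":0,"dz":0,"fingers":0.022},{"rx":0,"ry":0,"rz":0,"dx":0,"dy":0,"dz":0,"fingers":0.02},{"rx":0,"ry":0,"rz":0,"dx":0,"dy":0,"dz":0,"fingers":0.02}]}}

```text
time_s: 9.15
position: [0.4259, 0.2728, 0.0901]
tool_rot: [[0.124, 0.992, 0.001], [0.992, -0.124, 0.0], [0.0, 0.001, -1.0]]
ft_force: [0.2, -0.3, 3.5]
grip_width: 0.0251
gripper_force: 24.6
```

```bash
python3 to.py; python3 - <<'E'
from h import *
im=env.get_image("scene")
cv2.imwrite("pics/f.png",cv2.resize(im["color"][180:280,370:480],None,fx=6,fy=6,interpolation=3))
E
```

```text
t 9.15 pos [0.4259 0.2728 0.0901] yaw_y -7.1 w 0.0251 f 24.6 ft [ 0.2 -0.3  3.5] q [19. 23. 91. -0. 66. 26.]
```

View pics/f.png

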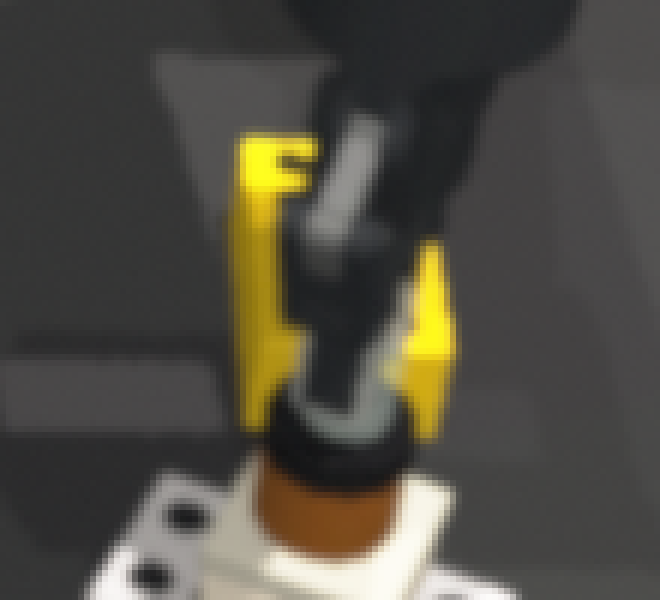

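Width 25.1 mm means the vial is gripped, and the true tips sit about 26–30 mm above the reported TCP. I lift and carry it to the stirrer.

{"fn": "arm_command", "kwargs": {"deltas": [{"rx":0,"ry":0,"rz":0,"dx":0,"dy":0,"dz":-0.003,"fingers":0.02},{"rx":0,"ry":0,"rz":0,"dx":0,"dy":0,"dz":-0.008,"fingers":0.02},{"rx":0,"ry":0,"rz":0,"dx":0,"dy":0,"dz":-0.015,"fingers":0.02},{"rx":0,"ry":0,"rz":0,"dx":0,"dy":0,"dz":-0.02,"fingers":0.02},{"rx":0,"ry":0,"rz":0,"dx":0,"dy":0,"dz":-0.014,"fingers":0.02},{"rx":0,"ry":0,"rz":0,"dx":-0.01,"dy":0.002,"dz":0,"fingers":0.02},{"rx":0,"ry":0,"rz":0,"dx":-0.02,"dy":0.005,"dz":0,"fingers":0.02},{"rx":0,"ry":0,"rz":0,"dx":-0.03,"dy":0.006,"dz":0,"fingers":0.02},{"rx":0,"ry":0,"rz":0,"dx":-0.03,"dy":0.006,"dz":0,"fingers":0.02},{"rx":0,"ry":0,"rz":0,"dx":-0.03,"dy":0.006,"dz":0,"fingers":0.02},{"rx":0,"ry":0,"rz":0,"dx":-0.03,"dy":0.006,"dz":0,"fingers":0.02},{"rx":0,"ry":0,"rz":0,"dx":-0.03,"dy":0.006,"dz":0,"fingers":0.02}]}}

```text
time_s: 10.4
position: [0.4394, 0.0878, 0.1492]
tool_rot: [[0.124, 0.992, -0.001], [0.992, -0.124, 0.0], [-0.0, -0.001, -1.0]]
ft_force: [0.1, 0.1, -0.2]
grip_width: 0.0254
gripper_force: 24.6
```

{"fn": "arm_command", "kwargs": {"deltas": [{"rx":0,"ry":0,"rz":0,"dx":-0.03,"dy":0.006,"dz":0,"fingers":0.02},{"rx":0,"ry":0,"rz":0,"dx":-0.03,"dy":0.006,"dz":0,"fingers":0.02},{"rx":0,"ry":0,"rz":0,"dx":-0.03,"dy":0.006,"dz":0,"fingers":0.02},{"rx":0,"ry":0,"rz":0,"dx":-0.03,"dy":0.006,"dz":0,"fingers":0.02},{"rx":0,"ry":0,"rz":0,"dx":-0.03,"dy":0.006,"dz":0,"fingers":0.02},{"rx":0,"ry":0,"rz":0,"dx":-0.03,"dy":0.006,"dz":0,"fingers":0.02},{"rx":0,"ry":0,"rz":0,"dx":-0.03,"dy":0.003,"dz":0,"fingers":0.02},{"rx":0,"ry":0,"rz":0,"dx":-0.03,"dy":0.002,"dz":0,"fingers":0.02},{"rx":0,"ry":0,"rz":0,"dx":-0.03,"dy":0,"dz":0,"fingers":0.02},{"rx":0,"ry":0,"rz":0,"dx":-0.03,"dy":0,"dz":0,"fingers":0.02},{"rx":0,"ry":0,"rz":0,"dx":-0.02,"dy":0,"dz":0,"fingers":0.02},{"rx":0,"ry":0,"rz":0,"dx":0,"dy":0,"dz":0,"fingers":0.02}]}}

```text
time_s: 11.6
position: [0.4402, -0.2352, 0.149]
tool_rot: [[0.127, 0.992, -0.001], [0.992, -0.127, 0.0], [0.0, -0.001, -1.0]]
ft_force: [0.7, 0.2, 0.1]
grip_width: 0.0257
gripper_force: 24.6
```

```bash
python3 to.py 0.4383 -0.2657 0.034; python3 - <<'E'
from h import *
im=env.get_image("scene");t=env.get_image("top")
cv2.imwrite("pics/g.png",np.hstack([cv2.resize(im["color"][130:290,110:270],None,fx=2.5,fy=2.5,interpolation=3),cv2.resize(t["color"][180:340,150:310],None,fx=2.5,fy=2.5,interpolation=3)]))
E
```

```text
t 11.6 pos [ 0.4402 -0.2352  0.149 ] yaw_y -7.3 w 0.0257 f 24.6 ft [0.7 0.2 0.1] q [-42.  19.  86.  -0.  75. -34.]
tool delta [-0.0305  0.0021  0.115 ]
```

View pics/g.png

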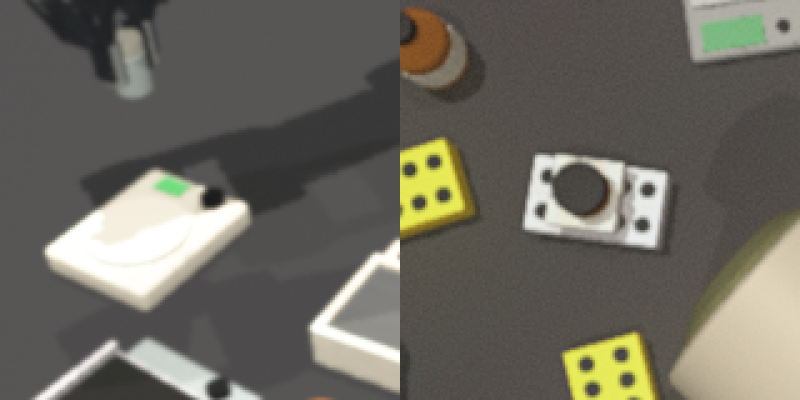

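```bash
python3 - <<'E'
from h import *
im=env.get_image("scene");t=env.get_image("top")
for z in(.165,.175,.185,.205): print(z,proj(im,[.4402,-.2352,z]).round(1))
print("jar",onz(t,(222,255.2),.116),"dish",onz(t,(150+574/2.5,180+194/2.5),.076), "block", onz(t,(150+597/2.5,180+202/2.5),.04))
E
```

```text
0.165 [164.7 170. ]
0.175 [163.6 165.5]
0.185 [162.6 161. ]
0.205 [160.4 151.8]
jar [0.424254   0.27081614] dish [ 0.42476366 -0.04690158] block [ 0.42224509 -0.06953068]
```

{"fn": "arm_command", "kwargs": {"deltas": [{"rx":0,"ry":0,"rz":0,"dx":-0.015,"dy":0.002,"dz":0,"fingers":0.02},{"rx":0,"ry":0,"rz":0,"dx":-0.0155,"dy":0,"dz":0,"fingers":0.02},{"rx":0,"ry":0,"rz":0,"dx":0,"dy":0,"dz":0.02,"fingers":0.02},{"rx":0,"ry":0,"rz":0,"dx":0,"dy":0,"dz":0.03,"fingers":0.02},{"rx":0,"ry":0,"rz":0,"dx":0,"dy":0,"dz":0.03,"fingers":0.02},{"rx":0,"ry":0,"rz":0,"dx":0,"dy":0,"dz":0.02,"fingers":0.02},{"rx":0,"ry":0,"rz":0,"dx":0,"dy":0,"dz":0.015,"fingers":0.02},{"rx":0,"ry":0,"rz":0,"dx":0,"dy":0,"dz":0.01,"fingers":0.02},{"rx":0,"ry":0,"rz":0,"dx":0,"dy":0,"dz":0.006,"fingers":0.02},{"rx":0,"ry":0,"rz":0,"dx":0,"dy":0,"dz":0.003,"fingers":0.02},{"rx":0,"ry":0,"rz":0,"dx":0,"dy":0,"dz":0,"fingers":0.02},{"rx":0,"ry":0,"rz":0,"dx":0,"dy":0,"dz":0,"fingers":0.02}]}}

```text
time_s: 13.0
position: [0.4397, -0.2639, 0.0163]
tool_rot: [[0.124, 0.992, 0.001], [0.992, -0.124, -0.001], [-0.001, 0.001, -1.0]]
ft_force: [-0.2, 0.4, 0.5]
grip_width: 0.0253
gripper_force: 24.6
```

{"fn": "arm_command", "kwargs": {"deltas": [{"rx":0,"ry":0,"rz":0,"dx":0,"dy":0,"dz":0.002,"fingers":0.02},{"rx":0,"ry":0,"rz":0,"dx":0,"dy":0,"dz":0.002,"fingers":0.02},{"rx":0,"ry":0,"rz":0,"dx":0,"dy":0,"dz":0,"fingers":0.02}]}}

```text
time_s: 13.3
position: [0.4394, -0.2635, 0.0117]
tool_rot: [[0.124, 0.992, -0.0], [0.992, -0.124, 0.0], [0.0, -0.0, -1.0]]
ft_force: [0.4, 0.2, -0.9]
grip_width: 0.0253
gripper_force: 24.6
```

{"fn": "arm_command", "kwargs": {"deltas": [{"rx":0,"ry":0,"rz":0,"dx":0,"dy":0,"dz":0.002,"fingers":0.02},{"rx":0,"ry":0,"rz":0,"dx":0,"dy":0,"dz":0.002,"fingers":0.02},{"rx":0,"ry":0,"rz":0,"dx":0,"dy":0,"dz":0.001,"fingers":0.02},{"rx":0,"ry":0,"rz":0,"dx":0,"dy":0,"dz":0,"fingers":0.02}]}}

```text
time_s: 13.7
position: [0.4394, -0.2635, 0.0066]
tool_rot: [[0.124, 0.992, -0.0], [0.992, -0.124, 0.0], [0.0, -0.0, -1.0]]
ft_force: [-0.4, 0.6, 0.1]
grip_width: 0.0256
gripper_force: 24.6
```

{"fn": "arm_command", "kwargs": {"deltas": [{"rx":0,"ry":0,"rz":0,"dx":0,"dy":0,"dz":0.001,"fingers":0.02},{"rx":0,"ry":0,"rz":0,"dx":0,"dy":0,"dz":0.001,"fingers":0.02},{"rx":0,"ry":0,"rz":0,"dx":0,"dy":0,"dz":0,"fingers":0.02}]}}

```text
time_s: 14.0
position: [0.4394, -0.2635, 0.0047]
tool_rot: [[0.124, 0.992, -0.0], [0.992, -0.124, 0.0], [0.0, -0.0, -1.0]]
ft_force: [-0.1, 0.3, -0.2]
grip_width: 0.0254
gripper_force: 24.6
```

{"fn": "arm_command", "kwargs": {"deltas": [{"rx":0,"ry":0,"rz":0,"dx":0,"dy":0,"dz":0.001,"fingers":0.02},{"rx":0,"ry":0,"rz":0,"dx":0,"dy":0,"dz":0,"fingers":0.02}]}}

```text
time_s: 14.2
position: [0.4395, -0.2637, 0.0041]
tool_rot: [[0.124, 0.992, 0.0], [0.992, -0.124, -0.0], [-0.0, 0.0, -1.0]]
ft_force: [-1.4, 0.8, 3.1]
grip_width: 0.0254
gripper_force: 24.7
```

{"fn": "arm_command", "kwargs": {"deltas": [{"rx":0,"ry":0,"rz":0,"dx":0,"dy":0,"dz":0.001,"fingers":0.02},{"rx":0,"ry":0,"rz":0,"dx":0,"dy":0,"dz":0,"fingers":0.02}]}}

```text
time_s: 14.4
position: [0.4396, -0.2638, 0.004]
tool_rot: [[0.123, 0.992, 0.001], [0.992, -0.123, -0.001], [-0.001, 0.001, -1.0]]
ft_force: [-3.3, 2.6, 14.6]
grip_width: 0.0252
gripper_force: 26.0
```

Contact came at TCP z = 0.004, as predicted. I ease the load, release and rise.

{"fn": "arm_command", "kwargs": {"deltas": [{"rx":0,"ry":0,"rz":0,"dx":0,"dy":0,"dz":-0.001,"fingers":0.02},{"rx":0,"ry":0,"rz":0,"dx":0,"dy":0,"dz":0,"fingers":0.03},{"rx":0,"ry":0,"rz":0,"dx":0,"dy":0,"dz":0,"fingers":0.05},{"rx":0,"ry":0,"rz":0,"dx":0,"dy":0,"dz":0,"fingers":0.085},{"rx":0,"ry":0,"rz":0,"dx":0,"dy":0,"dz":0,"fingers":0.085},{"rx":0,"ry":0,"rz":0,"dx":0,"dy":0,"dz":-0.01,"fingers":0.085},{"rx":0,"ry":0,"rz":0,"dx":0,"dy":0,"dz":-0.03,"fingers":0.085},{"rx":0,"ry":0,"rz":0,"dx":0,"dy":0,"dz":-0.03,"fingers":0.085},{"rx":0,"ry":0,"rz":0,"dx":0,"dy":0,"dz":-0.04,"fingers":0.085},{"rx":0,"ry":0,"rz":0,"dx":0,"dy":0,"dz":-0.04,"fingers":0.085}]}}

```text
time_s: 15.4
position: [0.4391, -0.2633, 0.156]
tool_rot: [[0.124, 0.992, -0.0], [0.992, -0.124, 0.0], [0.0, -0.0, -1.0]]
ft_force: [1.0, -0.3, -0.5]
grip_width: 0.0848
gripper_force: 0.0
```

```bash
python3 - <<'E'
from h import *
im=env.get_image("scene")
for x,y in((.4383,-.2657),(.4396,-.2638)):
  print("exp top/base",proj(im,[x,y,.075]).round(1),proj(im,[x,y,.03]).round(1))
print([(np.round(d["box"]),round(d["p"],2)) for d in env.look_for("vial",im)],[(np.round(d["location"]),round(d["p"],2)) for d in env.tip_of("vial",im)])
cv2.imwrite("pics/i.png",cv2.resize(im["color"][160:260,110:230],None,fx=5,fy=5,interpolation=3))
E
python3 to.py 0.4245 0.271 0.159
```

```text
exp top/base [161.4 203.7] [165.8 220.8]
exp top/base [161.9 204.3] [166.2 221.3]
[(array([155., 200., 173., 224.]), 0.69)] [(array([164., 220.]), 0.69)]
t 15.55 pos [ 0.4402 -0.2643  0.1566] yaw_y -7.1 w 0.0851 f 0.0 ft [-0.1  0.  -1.5] q [-44.  20.  84.   0.  76. -37.]
tool delta [ 0.5292 -0.0817 -0.0046]
```

View pics/i.png

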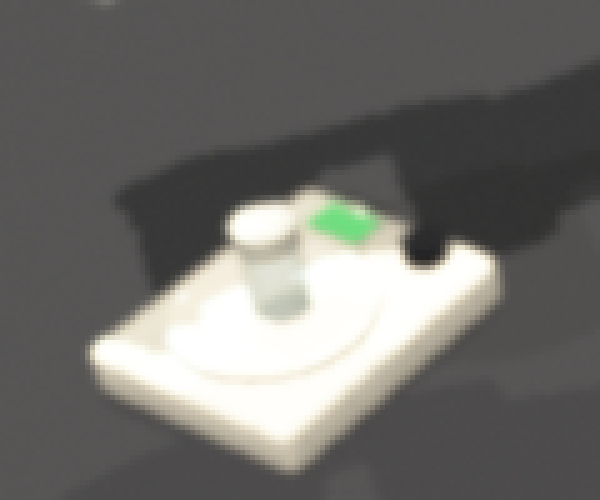

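The vial is on the plate, at scene (164,220) where (166,221) was expected. Next is the jar.

{"fn": "arm_command", "kwargs": {"deltas": [{"rx":0,"ry":0,"rz":0,"dx":0.044,"dy":-0.007,"dz":0,"fingers":0.085},{"rx":0,"ry":0,"rz":0,"dx":0.044,"dy":-0.007,"dz":0,"fingers":0.085},{"rx":0,"ry":0,"rz":0,"dx":0.044,"dy":-0.007,"dz":0,"fingers":0.085},{"rx":0,"ry":0,"rz":0,"dx":0.044,"dy":-0.007,"dz":0,"fingers":0.085},{"rx":0,"ry":0,"rz":0,"dx":0.044,"dy":-0.007,"dz":0,"fingers":0.085},{"rx":0,"ry":0,"rz":0,"dx":0.044,"dy":-0.007,"dz":0,"fingers":0.085},{"rx":0,"ry":0,"rz":0,"dx":0.044,"dy":-0.007,"dz":0,"fingers":0.085},{"rx":0,"ry":0,"rz":0,"dx":0.044,"dy":-0.007,"dz":0,"fingers":0.085},{"rx":0,"ry":0,"rz":0,"dx":0.044,"dy":-0.007,"dz":0,"fingers":0.085},{"rx":0,"ry":0,"rz":0,"dx":0.044,"dy":-0.007,"dz":0,"fingers":0.085},{"rx":0,"ry":0,"rz":0,"dx":0.044,"dy":-0.007,"dz":0,"fingers":0.085},{"rx":0,"ry":0,"rz":0,"dx":0.03,"dy":-0.004,"dz":0,"fingers":0.085}]}}

```text
time_s: 16.75
position: [0.4213, 0.2588, 0.1528]
tool_rot: [[0.122, 0.993, -0.002], [0.993, -0.122, -0.0], [-0.001, -0.002, -1.0]]
ft_force: [0.7, -0.2, 0.3]
grip_width: 0.0851
gripper_force: 0.0
```

{"fn": "arm_command", "kwargs": {"deltas": [{"rx":0,"ry":0,"rz":0,"dx":0,"dy":0,"dz":0,"fingers":0.085},{"rx":0,"ry":0,"rz":0,"dx":0,"dy":0,"dz":0,"fingers":0.085}]}}

```text
time_s: 16.95
position: [0.4219, 0.2565, 0.1529]
tool_rot: [[0.122, 0.992, -0.002], [0.992, -0.122, -0.001], [-0.001, -0.002, -1.0]]
ft_force: [-0.2, -0.1, -0.6]
grip_width: 0.085
gripper_force: 0.0
```

```bash
python3 to.py 0.4245 0.271 0.055
```

```text
t 16.95 pos [0.4219 0.2565 0.1529] yaw_y -7.0 w 0.0850 f 0.0 ft [-0.2 -0.1 -0.6] q [18. 18. 87. -0. 75. 25.]
tool delta [0.0149 0.001  0.0979]
```

{"fn": "arm_command", "kwargs": {"deltas": [{"rx":0,"ry":0,"rz":0,"dx":0.015,"dy":0.001,"dz":0,"fingers":0.085},{"rx":0,"ry":0,"rz":0,"dx":0,"dy":0,"dz":0,"fingers":0.085},{"rx":0,"ry":0,"rz":0,"dx":0,"dy":0,"dz":0.03,"fingers":0.085},{"rx":0,"ry":0,"rz":0,"dx":0,"dy":0,"dz":0.03,"fingers":0.085},{"rx":0,"ry":0,"rz":0,"dx":0,"dy":0,"dz":0.02,"fingers":0.085},{"rx":0,"ry":0,"rz":0,"dx":0,"dy":0,"dz":0.017,"fingers":0.085},{"rx":0,"ry":0,"rz":0,"dx":0,"dy":0,"dz":0,"fingers":0.06},{"rx":0,"ry":0,"rz":0,"dx":0,"dy":0,"dz":0,"fingers":0.052},{"rx":0,"ry":0,"rz":0,"dx":0,"dy":0,"dz":0,"fingers":0.047},{"rx":0,"ry":0,"rz":0,"dx":0,"dy":0,"dz":0,"fingers":0.044},{"rx":0,"ry":0,"rz":0,"dx":0,"dy":0,"dz":0,"fingers":0.038},{"rx":0,"ry":0,"rz":0,"dx":0,"dy":0,"dz":0,"fingers":0.036}], "squeeze": 30}}

```text
time_s: 18.15
position: [0.4264, 0.2714, 0.0581]
tool_rot: [[0.124, 0.992, 0.003], [0.992, -0.124, 0.001], [0.001, 0.003, -1.0]]
ft_force: [0.9, -1.1, 6.5]
grip_width: 0.0425
gripper_force: 29.9
```

```bash
python3 to.py 0.648 0.1515 0.115
```

```text
t 18.15 pos [0.4264 0.2714 0.0581] yaw_y -7.1 w 0.0425 f 29.9 ft [ 0.9 -1.1  6.5] q [19. 26. 93. -0. 61. 26.]
tool delta [-0.0915  0.2349 -0.0564]
```

{"fn": "arm_command", "kwargs": {"deltas": [{"rx":0,"ry":0,"rz":0,"dx":0,"dy":0,"dz":-0.003,"fingers":0.036},{"rx":0,"ry":0,"rz":0,"dx":0,"dy":0,"dz":-0.007,"fingers":0.036},{"rx":0,"ry":0,"rz":0,"dx":0,"dy":0,"dz":-0.015,"fingers":0.036},{"rx":0,"ry":0,"rz":0,"dx":0,"dy":0,"dz":-0.02,"fingers":0.036},{"rx":0,"ry":0,"rz":0,"dx":0,"dy":0,"dz":-0.015,"fingers":0.036},{"rx":0,"ry":0,"rz":0,"dx":-0.005,"dy":0.01,"dz":0,"fingers":0.036},{"rx":0,"ry":0,"rz":0,"dx":-0.01,"dy":0.025,"dz":0,"fingers":0.036},{"rx":0,"ry":0,"rz":0,"dx":-0.01,"dy":0.03,"dz":0,"fingers":0.036},{"rx":0,"ry":0,"rz":0,"dx":-0.01,"dy":0.03,"dz":0,"fingers":0.036},{"rx":0,"ry":0,"rz":0,"dx":-0.015,"dy":0.03,"dz":0,"fingers":0.036},{"rx":0,"ry":0,"rz":0,"dx":-0.015,"dy":0.03,"dz":0,"fingers":0.036},{"rx":0,"ry":0,"rz":0,"dx":-0.01,"dy":0.03,"dz":0,"fingers":0.036}]}}

```text
time_s: 19.35
position: [0.601, 0.172, 0.1158]
tool_rot: [[0.125, 0.992, -0.001], [0.992, -0.125, -0.0], [-0.001, -0.001, -1.0]]
ft_force: [0.7, 0.4, -0.9]
grip_width: 0.0428
gripper_force: 30.7
```

{"fn": "arm_command", "kwargs": {"deltas": [{"rx":0,"ry":0,"rz":0,"dx":-0.01,"dy":0.03,"dz":0,"fingers":0.036},{"rx":0,"ry":0,"rz":0,"dx":-0.005,"dy":0.015,"dz":0,"fingers":0.036},{"rx":0,"ry":0,"rz":0,"dx":0,"dy":0,"dz":0,"fingers":0.036},{"rx":0,"ry":0,"rz":0,"dx":0,"dy":0,"dz":0,"fingers":0.036}]}}

```text
time_s: 19.75
position: [0.6421, 0.1531, 0.1158]
tool_rot: [[0.124, 0.992, -0.002], [0.992, -0.124, 0.0], [-0.0, -0.002, -1.0]]
ft_force: [-0.5, 0.1, -1.1]
grip_width: 0.0425
gripper_force: 30.8
```

```bash
python3 to.py 0.648 0.1515 0.01; python3 - <<'E'
from h import *
im=env.get_image("scene");t=env.get_image("top")
s=env.observe();p=np.array(s["position"])
for q in("jar","scale"):
  for n,i in(("scene",im),("top",t)):
    print(q,n,[(np.round(d["box"]),round(d["p"],2)) for d in env.look_for(q,i)][:2],[(np.round(d["location"]),round(d["p"],2)) for d in env.tip_of(q,i)][:2])
print("exp jar",proj(im,p+[0,0,.018]),proj(t,p+[0,0,.018]))
for n,z in(("dish",.04),("tube_block",0.)):
  print(n,[(onz(t,d["location"],z).round(3),round(d["p"],2)) for d in env.tip_of(n,t)][:4])
E
```

```text
t 19.75 pos [0.6421 0.1531 0.1158] yaw_y -7.1 w 0.0425 f 30.8 ft [-0.5  0.1 -1.1] q [ 3. 36. 62.  0. 82. 10.]
tool delta [-0.0009  0.0063  0.1058]
jar scene [(array([306., 286., 334., 326.]), 0.61)] [(array([316., 311.]), 0.87)]
jar top [] []
scale scene [(array([276., 319., 357., 404.]), 0.66)] [(array([315., 373.]), 0.84)]
scale top [(array([307., 176., 315., 200.]), 0.58)] []
exp jar [317.27626554 312.83201048] [281.24178745 147.0636051 ]
dish [(array([0.428, 0.275]), 0.74)]
tube_block [(array([0.421, 0.447]), 0.89), (array([0.67 , 0.327]), 0.77), (array([0.25 , 0.251]), 0.7)]
```

{"fn": "arm_command", "kwargs": {"deltas": [{"rx":0,"ry":0,"rz":0,"dx":-0.001,"dy":0.006,"dz":0,"fingers":0.036},{"rx":0,"ry":0,"rz":0,"dx":0,"dy":0,"dz":0.02,"fingers":0.036},{"rx":0,"ry":0,"rz":0,"dx":0,"dy":0,"dz":0.025,"fingers":0.036},{"rx":0,"ry":0,"rz":0,"dx":0,"dy":0,"dz":0.025,"fingers":0.036},{"rx":0,"ry":0,"rz":0,"dx":0,"dy":0,"dz":0.02,"fingers":0.036},{"rx":0,"ry":0,"rz":0,"dx":0,"dy":0,"dz":0.01,"fingers":0.036},{"rx":0,"ry":0,"rz":0,"dx":0,"dy":0,"dz":0.004,"fingers":0.036},{"rx":0,"ry":0,"rz":0,"dx":0,"dy":0,"dz":0.002,"fingers":0.036},{"rx":0,"ry":0,"rz":0,"dx":0,"dy":0,"dz":0.001,"fingers":0.036},{"rx":0,"ry":0,"rz":0,"dx":0,"dy":0,"dz":0,"fingers":0.036}]}}

```text
time_s: 21.35
position: [0.6488, 0.1518, 0.0106]
tool_rot: [[0.124, 0.992, 0.001], [0.992, -0.124, 0.0], [0.0, 0.001, -1.0]]
ft_force: [-0.5, -0.1, -1.9]
grip_width: 0.0427
gripper_force: 30.9
```

{"fn": "arm_command", "kwargs": {"deltas": [{"rx":0,"ry":0,"rz":0,"dx":0,"dy":0,"dz":0.001,"fingers":0.036},{"rx":0,"ry":0,"rz":0,"dx":0,"dy":0,"dz":0.001,"fingers":0.036},{"rx":0,"ry":0,"rz":0,"dx":0,"dy":0,"dz":0,"fingers":0.036}]}}

```text
time_s: 21.65
position: [0.6484, 0.1518, 0.0079]
tool_rot: [[0.124, 0.992, -0.0], [0.992, -0.124, 0.0], [0.0, -0.0, -1.0]]
ft_force: [0.4, 0.1, -1.7]
grip_width: 0.0427
gripper_force: 30.9
```

{"fn": "arm_command", "kwargs": {"deltas": [{"rx":0,"ry":0,"rz":0,"dx":0,"dy":0,"dz":0.001,"fingers":0.036},{"rx":0,"ry":0,"rz":0,"dx":0,"dy":0,"dz":0.001,"fingers":0.036},{"rx":0,"ry":0,"rz":0,"dx":0,"dy":0,"dz":0,"fingers":0.036}]}}

```text
time_s: 21.95
position: [0.6485, 0.1517, 0.0062]
tool_rot: [[0.124, 0.992, 0.0], [0.992, -0.124, -0.0], [0.0, 0.0, -1.0]]
ft_force: [-0.9, 0.1, 2.5]
grip_width: 0.0426
gripper_force: 31.0
```

{"fn": "arm_command", "kwargs": {"deltas": [{"rx":0,"ry":0,"rz":0,"dx":0,"dy":0,"dz":0.001,"fingers":0.036},{"rx":0,"ry":0,"rz":0,"dx":0,"dy":0,"dz":0,"fingers":0.036}]}}

```text
time_s: 22.15
position: [0.6485, 0.1517, 0.0061]
tool_rot: [[0.124, 0.992, 0.001], [0.992, -0.124, -0.0], [-0.0, 0.001, -1.0]]
ft_force: [-3.7, -0.9, 9.8]
grip_width: 0.0431
gripper_force: 31.7
```

{"fn": "arm_command", "kwargs": {"deltas": [{"rx":0,"ry":0,"rz":0,"dx":0,"dy":0,"dz":-0.001,"fingers":0.036},{"rx":0,"ry":0,"rz":0,"dx":0,"dy":0,"dz":0,"fingers":0.046},{"rx":0,"ry":0,"rz":0,"dx":0,"dy":0,"dz":0,"fingers":0.06},{"rx":0,"ry":0,"rz":0,"dx":0,"dy":0,"dz":0,"fingers":0.085},{"rx":0,"ry":0,"rz":0,"dx":0,"dy":0,"dz":0,"fingers":0.085},{"rx":0,"ry":0,"rz":0,"dx":0,"dy":0,"dz":-0.01,"fingers":0.085},{"rx":0,"ry":0,"rz":0,"dx":0,"dy":0,"dz":-0.03,"fingers":0.085},{"rx":0,"ry":0,"rz":0,"dx":0,"dy":0,"dz":-0.03,"fingers":0.085},{"rx":0,"ry":0,"rz":0,"dx":0,"dy":0,"dz":-0.03,"fingers":0.085},{"rx":0,"ry":0,"rz":0,"dx":0,"dy":0,"dz":0,"fingers":0.085}]}}

```text
time_s: 23.15
position: [0.6506, 0.1519, 0.1114]
tool_rot: [[0.124, 0.992, 0.009], [0.992, -0.124, 0.0], [0.002, 0.009, -1.0]]
ft_force: [0.3, 0.2, 0.2]
grip_width: 0.0852
gripper_force: 0.0
```

```bash
python3 to.py 0.425 0.2725 0.106; python3 - <<'E'
from h import *
im=env.get_image("scene")
for q,e in(("jar",(.648,.1515,.024)),("dish",(.425,.2725,.04)),("vial",(.4383,-.2657,.03)),("tube",(.6085,.001,0))):
  print(q,proj(im,e).round(1),[np.round(d["location"]) for d in env.tip_of(q,im)][:2],[np.round(d["box"]) for d in env.look_for(q,im)][:2])
t=env.get_image("top");cv2.imwrite("pics/t2.png",t["color"])
# lid segmentation of dish in the top view (white-ish, jar gone)
a=cv2.resize(t["color"][225:295,190:270],None,fx=5,fy=5,interpolation=3)
b=cv2.resize(im["color"][240:320,370:470],None,fx=4,fy=4,interpolation=3)
o=np.zeros((350,800,3),np.uint8);o[:,:400]=a;o[:320,400:]=b;cv2.imwrite("pics/j.png",o)
E
```

```text
t 23.15 pos [0.6506 0.1519 0.1114] yaw_y -7.1 w 0.0852 f 0.0 ft [0.3 0.2 0.2] q [ 3. 37. 61.  0. 81. 10.]
tool delta [ 0.0918 -0.2388  0.0034]
jar [314.4 361.1] [array([314., 362.])] [array([304., 336., 330., 372.]), array([402., 253., 444., 292.])]
dish [420.8 279. ] [array([416., 278.])] [array([234., 226., 314., 288.]), array([402., 255., 447., 294.])]
vial [165.8 220.8] [array([165., 220.]), array([159., 314.])] [array([156., 200., 173., 224.]), array([474., 317., 526., 393.])]
tube [242.5 325.4] [array([241., 328.])] [array([229., 290., 251., 334.])]
```

View pics/j.png

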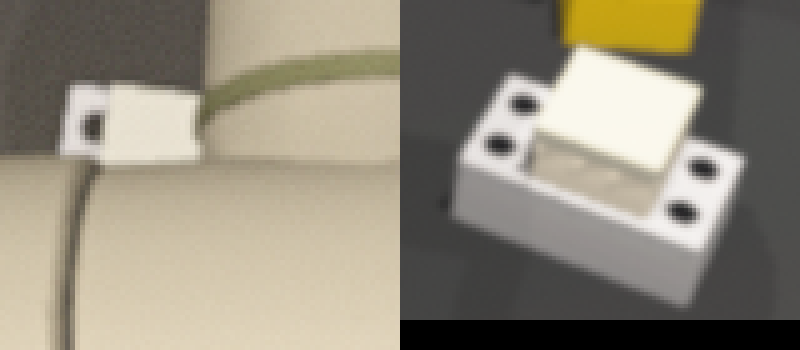

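Jar centred, dish still square on the block and tube in place. Next is the dish.

{"fn": "arm_command", "kwargs": {"deltas": [{"rx":0,"ry":0,"rz":0,"dx":0.01,"dy":-0.024,"dz":0,"fingers":0.085},{"rx":0,"ry":0,"rz":0,"dx":0.015,"dy":-0.04,"dz":0,"fingers":0.085},{"rx":0,"ry":0,"rz":0,"dx":0.015,"dy":-0.04,"dz":0,"fingers":0.085},{"rx":0,"ry":0,"rz":0,"dx":0.015,"dy":-0.04,"dz":0,"fingers":0.085},{"rx":0,"ry":0,"rz":0,"dx":0.015,"dy":-0.04,"dz":0,"fingers":0.085},{"rx":0,"ry":0,"rz":0,"dx":0.015,"dy":-0.034,"dz":0,"fingers":0.085},{"rx":0,"ry":0,"rz":0,"dx":0.008,"dy":-0.02,"dz":0,"fingers":0.085},{"rx":0,"ry":0,"rz":0,"dx":0,"dy":0,"dz":0,"fingers":0.085},{"rx":0,"ry":0,"rz":0,"dx":0,"dy":0,"dz":0,"fingers":0.085}]}}

```text
time_s: 24.55
position: [0.4242, 0.2735, 0.106]
tool_rot: [[0.123, 0.992, 0.001], [0.992, -0.123, 0.0], [0.0, 0.001, -1.0]]
ft_force: [0.9, 0.4, 0.0]
grip_width: 0.0851
gripper_force: 0.0
```

```bash
python3 to.py 0.426 0.274 0.016
```

```text
t 24.55 pos [0.4242 0.2735 0.106 ] yaw_y -7.1 w 0.0851 f 0.0 ft [0.9 0.4 0. ] q [19. 22. 90. -0. 68. 26.]
tool delta [0.0007 0.0017 0.09  ]
```

{"fn": "arm_command", "kwargs": {"deltas": [{"rx":0,"ry":0,"rz":0,"dx":0.001,"dy":0.002,"dz":0.02,"fingers":0.085},{"rx":0,"ry":0,"rz":0,"dx":0,"dy":0,"dz":0.025,"fingers":0.085},{"rx":0,"ry":0,"rz":0,"dx":0,"dy":0,"dz":0.025,"fingers":0.085},{"rx":0,"ry":0,"rz":0,"dx":0,"dy":0,"dz":0.02,"fingers":0.085},{"rx":0,"ry":0,"rz":0,"dx":0,"dy":0,"dz":0,"fingers":0.085},{"rx":0,"ry":0,"rz":0,"dx":0,"dy":0,"dz":0,"fingers":0.07},{"rx":0,"ry":0,"rz":0,"dx":0,"dy":0,"dz":0,"fingers":0.063},{"rx":0,"ry":0,"rz":0,"dx":0,"dy":0,"dz":0,"fingers":0.059},{"rx":0,"ry":0,"rz":0,"dx":0,"dy":0,"dz":0,"fingers":0.056},{"rx":0,"ry":0,"rz":0,"dx":0,"dy":0,"dz":0,"fingers":0.05},{"rx":0,"ry":0,"rz":0,"dx":0,"dy":0,"dz":0,"fingers":0.05},{"rx":0,"ry":0,"rz":0,"dx":0,"dy":0,"dz":0,"fingers":0.05}]}}

```text
time_s: 25.75
position: [0.427, 0.2744, 0.0171]
tool_rot: [[0.124, 0.992, 0.003], [0.992, -0.124, 0.001], [0.001, 0.003, -1.0]]
ft_force: [1.4, -1.9, 7.2]
grip_width: 0.0573
gripper_force: 32.5
```

```bash
python3 to.py 0.6356 -0.1505 0.1
```

```text
t 25.75 pos [0.427  0.2744 0.0171] yaw_y -7.1 w 0.0573 f 32.5 ft [ 1.4 -1.9  7.2] q [19. 29. 95. -0. 55. 26.]
tool delta [-0.3957  0.2598 -0.0826]
```

{"fn": "arm_command", "kwargs": {"deltas": [{"rx":0,"ry":0,"rz":0,"dx":0,"dy":0,"dz":-0.003,"fingers":0.05},{"rx":0,"ry":0,"rz":0,"dx":0,"dy":0,"dz":-0.01,"fingers":0.05},{"rx":0,"ry":0,"rz":0,"dx":0,"dy":0,"dz":-0.02,"fingers":0.05},{"rx":0,"ry":0,"rz":0,"dx":0,"dy":0,"dz":-0.025,"fingers":0.05},{"rx":0,"ry":0,"rz":0,"dx":0,"dy":0,"dz":-0.025,"fingers":0.05},{"rx":0,"ry":0,"rz":0,"dx":-0.01,"dy":0.006,"dz":-0.015,"fingers":0.05},{"rx":0,"ry":0,"rz":0,"dx":-0.02,"dy":0.014,"dz":0,"fingers":0.05},{"rx":0,"ry":0,"rz":0,"dx":-0.03,"dy":0.02,"dz":0,"fingers":0.05},{"rx":0,"ry":0,"rz":0,"dx":-0.03,"dy":0.02,"dz":0,"fingers":0.05},{"rx":0,"ry":0,"rz":0,"dx":-0.03,"dy":0.02,"dz":0,"fingers":0.05},{"rx":0,"ry":0,"rz":0,"dx":-0.03,"dy":0.02,"dz":0,"fingers":0.05},{"rx":0,"ry":0,"rz":0,"dx":-0.03,"dy":0.02,"dz":0,"fingers":0.05}]}}

```text
time_s: 26.95
position: [0.5229, 0.0795, 0.1145]
tool_rot: [[0.124, 0.992, 0.0], [0.992, -0.124, 0.0], [0.0, 0.0, -1.0]]
ft_force: [-0.1, 0.3, -1.6]
grip_width: 0.0576
gripper_force: 32.7
```

{"fn": "arm_command", "kwargs": {"deltas": [{"rx":0,"ry":0,"rz":0,"dx":-0.03,"dy":0.02,"dz":0,"fingers":0.05},{"rx":0,"ry":0,"rz":0,"dx":-0.03,"dy":0.02,"dz":0,"fingers":0.05},{"rx":0,"ry":0,"rz":0,"dx":-0.03,"dy":0.02,"dz":0,"fingers":0.05},{"rx":0,"ry":0,"rz":0,"dx":-0.03,"dy":0.02,"dz":0,"fingers":0.05},{"rx":0,"ry":0,"rz":0,"dx":-0.03,"dy":0.02,"dz":0,"fingers":0.05},{"rx":0,"ry":0,"rz":0,"dx":-0.03,"dy":0.02,"dz":0,"fingers":0.05},{"rx":0,"ry":0,"rz":0,"dx":-0.02,"dy":0.012,"dz":0,"fingers":0.05},{"rx":0,"ry":0,"rz":0,"dx":-0.01,"dy":0.006,"dz":0,"fingers":0.05},{"rx":0,"ry":0,"rz":0,"dx":0,"dy":0,"dz":0,"fingers":0.05},{"rx":0,"ry":0,"rz":0,"dx":0,"dy":0,"dz":0,"fingers":0.05}]}}

```text
time_s: 27.95
position: [0.6332, -0.1436, 0.114]
tool_rot: [[0.123, 0.992, -0.001], [0.992, -0.123, 0.001], [0.001, -0.001, -1.0]]
ft_force: [0.2, 0.8, -2.2]
grip_width: 0.0572
gripper_force: 32.7
```

```bash
python3 to.py 0.6356 -0.1505 0.017; python3 - <<'E'
from h import *
im=env.get_image("scene");p=np.array(env.observe()["position"])
print("exp dish",proj(im,p+[0,0,.023]),[(np.round(d["location"]),d["p"]) for d in env.tip_of("dish",im)],[np.round(d["location"]) for d in env.tip_of("tube_block",im)])
E
```

```text
t 27.95 pos [ 0.6332 -0.1436  0.114 ] yaw_y -7.1 w 0.0572 f 32.7 ft [ 0.2  0.8 -2.2] q [-23.  35.  64.   0.  81. -16.]
tool delta [-0.0066  0.0033  0.097 ]
exp dish [147.28070542 257.15538829] [(array([147., 257.]), 0.74)] [array([515., 320.]), array([416., 420.]), array([423., 236.]), array([419., 295.]), array([317., 370.])]
```

{"fn": "arm_command", "kwargs": {"deltas": [{"rx":0,"ry":0,"rz":0,"dx":-0.0065,"dy":0.003,"dz":0,"fingers":0.05},{"rx":0,"ry":0,"rz":0,"dx":0,"dy":0,"dz":0.02,"fingers":0.05},{"rx":0,"ry":0,"rz":0,"dx":0,"dy":0,"dz":0.025,"fingers":0.05},{"rx":0,"ry":0,"rz":0,"dx":0,"dy":0,"dz":0.025,"fingers":0.05},{"rx":0,"ry":0,"rz":0,"dx":0,"dy":0,"dz":0.015,"fingers":0.05},{"rx":0,"ry":0,"rz":0,"dx":0,"dy":0,"dz":0.006,"fingers":0.05},{"rx":0,"ry":0,"rz":0,"dx":0,"dy":0,"dz":0.002,"fingers":0.05},{"rx":0,"ry":0,"rz":0,"dx":0,"dy":0,"dz":0.001,"fingers":0.05},{"rx":0,"ry":0,"rz":0,"dx":0,"dy":0,"dz":0.001,"fingers":0.05},{"rx":0,"ry":0,"rz":0,"dx":0,"dy":0,"dz":0,"fingers":0.05}]}}

```text
time_s: 29.1
position: [0.6361, -0.1516, 0.0194]
tool_rot: [[0.124, 0.992, 0.001], [0.992, -0.124, -0.0], [-0.0, 0.001, -1.0]]
ft_force: [1.2, -0.6, -1.0]
grip_width: 0.0568
gripper_force: 32.7
```

{"fn": "arm_command", "kwargs": {"deltas": [{"rx":0,"ry":0,"rz":0,"dx":0,"dy":0,"dz":0.001,"fingers":0.05},{"rx":0,"ry":0,"rz":0,"dx":0,"dy":0,"dz":0,"fingers":0.05}]}}

```text
time_s: 29.3
position: [0.6358, -0.1515, 0.0179]
tool_rot: [[0.124, 0.992, 0.0], [0.992, -0.124, -0.0], [-0.0, 0.0, -1.0]]
ft_force: [0.2, -0.1, -1.6]
grip_width: 0.0576
gripper_force: 32.7
```

{"fn": "arm_command", "kwargs": {"deltas": [{"rx":0,"ry":0,"rz":0,"dx":0,"dy":0,"dz":0.001,"fingers":0.05},{"rx":0,"ry":0,"rz":0,"dx":0,"dy":0,"dz":0,"fingers":0.05}]}}

```text
time_s: 29.5
position: [0.6359, -0.1516, 0.0172]
tool_rot: [[0.124, 0.992, 0.0], [0.992, -0.124, -0.0], [-0.0, 0.0, -1.0]]
ft_force: [0.2, 0.6, 1.4]
grip_width: 0.0574
gripper_force: 33.1
```

{"fn": "arm_command", "kwargs": {"deltas": [{"rx":0,"ry":0,"rz":0,"dx":0,"dy":0,"dz":0,"fingers":0.06},{"rx":0,"ry":0,"rz":0,"dx":0,"dy":0,"dz":0,"fingers":0.07},{"rx":0,"ry":0,"rz":0,"dx":0,"dy":0,"dz":0,"fingers":0.085},{"rx":0,"ry":0,"rz":0,"dx":0,"dy":0,"dz":0,"fingers":0.085},{"rx":0,"ry":0,"rz":0,"dx":0,"dy":0,"dz":-0.01,"fingers":0.085},{"rx":0,"ry":0,"rz":0,"dx":0,"dy":0,"dz":-0.03,"fingers":0.085},{"rx":0,"ry":0,"rz":0,"dx":0,"dy":0,"dz":-0.03,"fingers":0.085},{"rx":0,"ry":0,"rz":0,"dx":0,"dy":0,"dz":-0.03,"fingers":0.085},{"rx":0,"ry":0,"rz":0,"dx":0,"dy":0,"dz":0,"fingers":0.085}]}}

```text
time_s: 30.4
position: [0.6377, -0.1523, 0.1223]
tool_rot: [[0.124, 0.992, 0.008], [0.992, -0.124, -0.004], [-0.003, 0.009, -1.0]]
ft_force: [0.8, -0.5, -0.8]
grip_width: 0.0851
gripper_force: 0.0
```

```bash
python3 to.py 0.4235 0.2715 0.11; python3 - <<'E'
from h import *
im=env.get_image("scene");t=env.get_image("top")
print("dish",proj(im,[.6356,-.1505,.04]).round(),[(np.round(d["location"]),d["p"]) for d in env.tip_of("dish",im)])
print("tube",[np.round(d["location"]) for d in env.tip_of("tube",im)])
# aluminium block top outline: bright low-saturation blob near (230,260)
def seg(i,x0,y0,x1,y1,z,th):
  c=i["color"][y0:y1,x0:x1];h=cv2.cvtColor(c,cv2.COLOR_BGR2HSV)
  m=((h[...,2]>th)&(h[...,1]<40)).astype(np.uint8);m=cv2.morphologyEx(m,cv2.MORPH_CLOSE,np.ones((7,7)))
  k=max(cv2.findContours(m,0,2)[0],key=cv2.contourArea)
  P=np.float32([onz(i,q[0]+[x0,y0],z) for q in k]);return cv2.minAreaRect(P*1000)
print("top",seg(t,185,225,275,295,.04,150))
E
```

```text
t 30.4 pos [ 0.6377 -0.1523  0.1223] yaw_y -7.1 w 0.0851 f 0.0 ft [ 0.8 -0.5 -0.8] q [-24.  35.  63.   0.  81. -17.]
tool delta [ 0.3941 -0.2651  0.009 ]
dish [155. 298.] [(array([155., 300.]), 0.73)]
tube [array([242., 329.])]
top ((423.570068359375, 272.275390625), (114.4276123046875, 65.08759307861328), 82.02872467041016)
```

{"fn": "arm_command", "kwargs": {"deltas": [{"rx":0,"ry":0,"rz":0,"dx":0.02,"dy":-0.0135,"dz":0,"fingers":0.085},{"rx":0,"ry":0,"rz":0,"dx":0.04,"dy":-0.027,"dz":0,"fingers":0.085},{"rx":0,"ry":0,"rz":0,"dx":0.04,"dy":-0.027,"dz":0,"fingers":0.085},{"rx":0,"ry":0,"rz":0,"dx":0.04,"dy":-0.027,"dz":0,"fingers":0.085},{"rx":0,"ry":0,"rz":0,"dx":0.04,"dy":-0.027,"dz":0,"fingers":0.085},{"rx":0,"ry":0,"rz":0,"dx":0.04,"dy":-0.027,"dz":0,"fingers":0.085},{"rx":0,"ry":0,"rz":0,"dx":0.04,"dy":-0.027,"dz":0,"fingers":0.085},{"rx":0,"ry":0,"rz":0,"dx":0.04,"dy":-0.027,"dz":0,"fingers":0.085},{"rx":0,"ry":0,"rz":0,"dx":0.04,"dy":-0.027,"dz":0,"fingers":0.085},{"rx":0,"ry":0,"rz":0,"dx":0.04,"dy":-0.027,"dz":0,"fingers":0.085},{"rx":0,"ry":0,"rz":0,"dx":0.014,"dy":-0.008,"dz":0,"fingers":0.085},{"rx":0,"ry":0,"rz":0,"dx":0,"dy":0,"dz":0,"fingers":0.085}]}}

```text
time_s: 31.8
position: [0.4204, 0.2737, 0.116]
tool_rot: [[0.12, 0.993, -0.002], [0.993, -0.12, -0.0], [-0.001, -0.002, -1.0]]
ft_force: [-0.1, -0.8, 0.2]
grip_width: 0.085
gripper_force: 0.0
```

```bash
python3 to.py 0.4236 0.272 -0.015
```

```text
t 31.8 pos [0.4204 0.2737 0.116 ] yaw_y -6.9 w 0.0850 f 0.0 ft [-0.1 -0.8  0.2] q [20. 21. 89.  0. 70. 26.]
tool delta [-0.0013  0.0036  0.131 ]
```

{"fn": "arm_command", "kwargs": {"deltas": [{"rx":0,"ry":0,"rz":0.017,"dx":-0.001,"dy":0.0035,"dz":0,"fingers":0.085},{"rx":0,"ry":0,"rz":0,"dx":0,"dy":0,"dz":0.03,"fingers":0.085},{"rx":0,"ry":0,"rz":0,"dx":0,"dy":0,"dz":0.03,"fingers":0.085},{"rx":0,"ry":0,"rz":0,"dx":0,"dy":0,"dz":0.03,"fingers":0.085},{"rx":0,"ry":0,"rz":0,"dx":0,"dy":0,"dz":0.02,"fingers":0.085},{"rx":0,"ry":0,"rz":0,"dx":0,"dy":0,"dz":0.01,"fingers":0.085},{"rx":0,"ry":0,"rz":0,"dx":0,"dy":0,"dz":0.006,"fingers":0.085},{"rx":0,"ry":0,"rz":0,"dx":0,"dy":0,"dz":0.004,"fingers":0.085},{"rx":0,"ry":0,"rz":0,"dx":0,"dy":0,"dz":0,"fingers":0.085}], "squeeze": 60}}

```text
time_s: 32.7
position: [0.4258, 0.2706, -0.013]
tool_rot: [[0.141, 0.99, 0.0], [0.99, -0.141, 0.0], [0.0, 0.0, -1.0]]
ft_force: [0.2, -0.5, 0.7]
grip_width: 0.0846
gripper_force: 0.0
```

{"fn": "arm_command", "kwargs": {"deltas": [{"rx":0,"ry":0,"rz":0,"dx":0,"dy":0,"dz":0,"fingers":0.072},{"rx":0,"ry":0,"rz":0,"dx":0,"dy":0,"dz":0,"fingers":0.066},{"rx":0,"ry":0,"rz":0,"dx":0,"dy":0,"dz":0,"fingers":0.06},{"rx":0,"ry":0,"rz":0,"dx":0,"dy":0,"dz":0,"fingers":0.05},{"rx":0,"ry":0,"rz":0,"dx":0,"dy":0,"dz":0,"fingers":0.05},{"rx":0,"ry":0,"rz":0,"dx":0,"dy":0,"dz":0,"fingers":0.05}]}}

```text
time_s: 33.3
position: [0.4259, 0.2709, -0.012]
tool_rot: [[0.14, 0.99, 0.002], [0.99, -0.14, 0.0], [0.001, 0.002, -1.0]]
ft_force: [-1.2, -1.4, 9.4]
grip_width: 0.0622
gripper_force: 65.0
```

```bash
python3 to.py 0.4569 0.0089 0.07
```

```text
t 33.3 pos [ 0.4259  0.2709 -0.012 ] yaw_y -8.1 w 0.0622 f 65.0 ft [-1.2 -1.4  9.4] q [19. 32. 97. -0. 51. 27.]
tool delta [-0.255   0.0676 -0.082 ]
```

{"fn": "arm_command", "kwargs": {"deltas": [{"rx":0,"ry":0,"rz":0,"dx":0,"dy":0,"dz":-0.003,"fingers":0.05},{"rx":0,"ry":0,"rz":0,"dx":0,"dy":0,"dz":-0.01,"fingers":0.05},{"rx":0,"ry":0,"rz":0,"dx":0,"dy":0,"dz":-0.02,"fingers":0.05},{"rx":0,"ry":0,"rz":0,"dx":0,"dy":0,"dz":-0.025,"fingers":0.05},{"rx":0,"ry":0,"rz":-0.03,"dx":0,"dy":0,"dz":-0.025,"fingers":0.05},{"rx":0,"ry":0,"rz":-0.035,"dx":0,"dy":0,"dz":0,"fingers":0.05},{"rx":0,"ry":0,"rz":0,"dx":-0.01,"dy":0.002,"dz":0,"fingers":0.05},{"rx":0,"ry":0,"rz":0,"dx":-0.02,"dy":0.004,"dz":0,"fingers":0.05},{"rx":0,"ry":0,"rz":0,"dx":-0.03,"dy":0.006,"dz":0,"fingers":0.05},{"rx":0,"ry":0,"rz":0,"dx":-0.03,"dy":0.006,"dz":0,"fingers":0.05},{"rx":0,"ry":0,"rz":0,"dx":-0.03,"dy":0.006,"dz":0,"fingers":0.05},{"rx":0,"ry":0,"rz":0,"dx":-0.03,"dy":0.006,"dz":0,"fingers":0.05}]}}

```text
time_s: 34.5
position: [0.4432, 0.1171, 0.0695]
tool_rot: [[0.077, 0.997, -0.002], [0.997, -0.077, -0.0], [-0.0, -0.002, -1.0]]
ft_force: [0.3, -0.2, -3.9]
grip_width: 0.0621
gripper_force: 67.2
```

{"fn": "arm_command", "kwargs": {"deltas": [{"rx":0,"ry":0,"rz":0,"dx":-0.03,"dy":0.006,"dz":0,"fingers":0.05},{"rx":0,"ry":0,"rz":0,"dx":-0.03,"dy":0.006,"dz":0,"fingers":0.05},{"rx":0,"ry":0,"rz":0,"dx":-0.03,"dy":0.006,"dz":0,"fingers":0.05},{"rx":0,"ry":0,"rz":0,"dx":-0.015,"dy":0.002,"dz":0,"fingers":0.05},{"rx":0,"ry":0,"rz":0,"dx":0,"dy":0,"dz":0,"fingers":0.05},{"rx":0,"ry":0,"rz":0,"dx":0,"dy":0,"dz":0,"fingers":0.05}]}}

```text
time_s: 35.1
position: [0.4552, 0.0126, 0.0695]
tool_rot: [[0.077, 0.997, -0.001], [0.997, -0.077, 0.001], [0.0, -0.001, -1.0]]
ft_force: [-0.1, -0.3, -3.8]
grip_width: 0.0619
gripper_force: 67.2
```

```bash
python3 to.py 0.4569 0.0089 0.018; python3 - <<'E'
from h import *
im=env.get_image("scene");p=np.array(env.observe()["position"])
print("exp block",proj(im,p+[0,0,.012]),[(np.round(d["location"]),round(d["p"],2)) for d in env.tip_of("tube_block",im)])
E
```

```text
t 35.1 pos [0.4552 0.0126 0.0695] yaw_y -4.4 w 0.0619 f 67.2 ft [-0.1 -0.3 -3.8] q [-13.  21. 100.   0.  60.  -9.]
tool delta [-0.0036  0.002   0.0515]
exp block [282.38070673 238.35087995] [(array([516., 323.]), 0.96), (array([282., 237.]), 0.95), (array([415., 418.]), 0.91), (array([422., 235.]), 0.57), (array([314., 359.]), 0.22)]
```

{"fn": "arm_command", "kwargs": {"deltas": [{"rx":0,"ry":0,"rz":0,"dx":-0.0045,"dy":0.002,"dz":0,"fingers":0.05},{"rx":0,"ry":0,"rz":0,"dx":0,"dy":0,"dz":0.015,"fingers":0.05},{"rx":0,"ry":0,"rz":0,"dx":0,"dy":0,"dz":0.015,"fingers":0.05},{"rx":0,"ry":0,"rz":0,"dx":0,"dy":0,"dz":0.01,"fingers":0.05},{"rx":0,"ry":0,"rz":0,"dx":0,"dy":0,"dz":0.006,"fingers":0.05},{"rx":0,"ry":0,"rz":0,"dx":0,"dy":0,"dz":0.002,"fingers":0.05},{"rx":0,"ry":0,"rz":0,"dx":0,"dy":0,"dz":0.001,"fingers":0.05},{"rx":0,"ry":0,"rz":0,"dx":0,"dy":0,"dz":0,"fingers":0.05}]}}

```text
time_s: 36.0
position: [0.4578, 0.008, 0.0211]
tool_rot: [[0.076, 0.997, 0.001], [0.997, -0.076, -0.0], [-0.0, 0.001, -1.0]]
ft_force: [-0.2, -0.2, -3.9]
grip_width: 0.0619
gripper_force: 67.2
```

{"fn": "arm_command", "kwargs": {"deltas": [{"rx":0,"ry":0,"rz":0,"dx":0,"dy":0,"dz":0.001,"fingers":0.05},{"rx":0,"ry":0,"rz":0,"dx":0,"dy":0,"dz":0.001,"fingers":0.05},{"rx":0,"ry":0,"rz":0,"dx":0,"dy":0,"dz":0,"fingers":0.05}]}}

```text
time_s: 36.3
position: [0.4576, 0.008, 0.0189]
tool_rot: [[0.076, 0.997, 0.0], [0.997, -0.076, -0.0], [-0.0, 0.0, -1.0]]
ft_force: [0.4, 0.4, -4.8]
grip_width: 0.0617
gripper_force: 67.2
```

{"fn": "arm_command", "kwargs": {"deltas": [{"rx":0,"ry":0,"rz":0,"dx":0,"dy":0,"dz":0.001,"fingers":0.05},{"rx":0,"ry":0,"rz":0,"dx":0,"dy":0,"dz":0,"fingers":0.05}]}}

```text
time_s: 36.5
position: [0.4577, 0.008, 0.0181]
tool_rot: [[0.076, 0.997, 0.001], [0.997, -0.076, -0.0], [-0.0, 0.001, -1.0]]
ft_force: [-0.4, -0.2, 0.3]
grip_width: 0.0621
gripper_force: 67.7
```

Contact at z = 0.018, as predicted, so the block is on the recess floor. I release and rise.

{"fn": "arm_command", "kwargs": {"deltas": [{"rx":0,"ry":0,"rz":0,"dx":0,"dy":0,"dz":0,"fingers":0.066},{"rx":0,"ry":0,"rz":0,"dx":0,"dy":0,"dz":0,"fingers":0.075},{"rx":0,"ry":0,"rz":0,"dx":0,"dy":0,"dz":0,"fingers":0.085},{"rx":0,"ry":0,"rz":0,"dx":0,"dy":0,"dz":0,"fingers":0.085},{"rx":0,"ry":0,"rz":0,"dx":0,"dy":0,"dz":-0.01,"fingers":0.085},{"rx":0,"ry":0,"rz":0,"dx":0,"dy":0,"dz":-0.03,"fingers":0.085},{"rx":0,"ry":0,"rz":0,"dx":0,"dy":0,"dz":-0.03,"fingers":0.085},{"rx":0,"ry":0,"rz":0,"dx":0,"dy":0,"dz":-0.04,"fingers":0.085},{"rx":0,"ry":0,"rz":0,"dx":0,"dy":0,"dz":-0.04,"fingers":0.085},{"rx":0,"ry":0,"rz":0,"dx":0,"dy":0,"dz":0,"fingers":0.085},{"rx":0,"ry":0,"rz":0,"dx":0,"dy":0,"dz":0,"fingers":0.085}]}}

```text
time_s: 37.6
position: [0.4576, 0.0081, 0.1686]
tool_rot: [[0.076, 0.997, 0.002], [0.997, -0.076, -0.0], [-0.0, 0.002, -1.0]]
ft_force: [-0.4, -0.2, -0.4]
grip_width: 0.0849
gripper_force: 0.0
```

```bash
python3 to.py; python3 - <<'E'
from h import *
im=env.get_image("scene")
for q,e in(("jar",(.648,.1515,.024)),("dish",(.6356,-.1505,.04)),("vial",(.4383,-.2657,.03)),("tube",(.6085,.001,0)),("tube_block",(.457,.009,.03)),("amber_bottle",(.55,.41,0))):
  print(q,proj(im,e).round(1),[np.round(d["location"]) for d in env.tip_of(q,im)][:4])
cv2.imwrite("pics/final.png",im["color"])
E
```

```text
t 37.6 pos [0.4576 0.0081 0.1686] yaw_y -4.4 w 0.0849 f 0.0 ft [-0.4 -0.2 -0.4] q [-14.  14.  91.   0.  75. -10.]
jar [314.4 361.1] [array([314., 360.])]
dish [155.5 297.6] [array([154., 298.])]
vial [165.8 220.8] [array([163., 222.])]
tube [242.5 325.4] [array([243., 326.])]
tube_block [281.3 258.6] [array([283., 259.]), array([423., 235.]), array([416., 419.]), array([515., 320.])]
amber_bottle [485.8 370.4] [array([492., 376.])]
```

View pics/final.png

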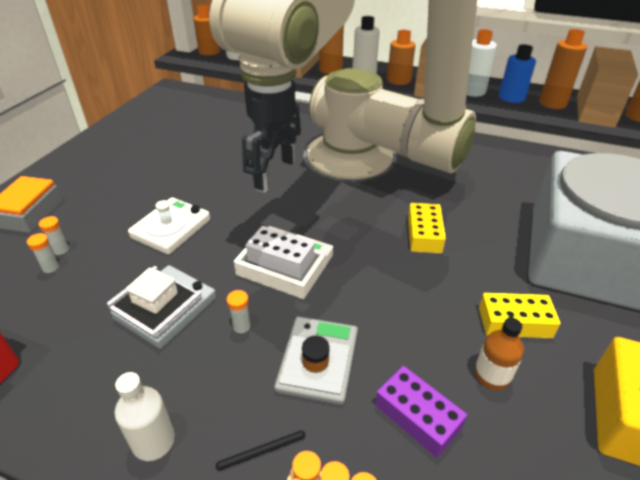

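All four things stand in the middle of their instruments: vial (163,222), jar (314,360), dish (154,298) and block (283,259). The tube (243,326) and the amber bottle have not moved, and the gripper is clear. I hand in the job.

```bash
python3 -c "
from rig import env;print(env.close_job())"
```

```text
the job is handed in; nothing more can be done
None
```

The vial, jar, dish and tube block each stand upright in the middle of their own instrument, everything is let go, the tube and amber bottle are undisturbed, and the job is handed in (about 38 s on the robot clock; no verdict was returned).

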